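Load the sprung tape spindle, widest roll first

ROBOT

A 6-joint arm with a two-finger parallel gripper is mounted at the origin on the work surface. World frame = base frame: x ahead of the robot, y to its left, z up, the work surface at z = 0. Lengths are in m, angles in rad, forces in N, time in s.
With the tool pointing down it reaches from about 0.375 to 0.9 m from the base axis. Payload 3.1 kg.
Tool frame: the origin (TCP) lies midway between the tips of the shut fingers; the grasp point (between the pads) lies 19 mm behind it; z points along the fingers, y is the direction in which the jaws open and shut (so a half turn about z gives the same grasp; the last joint's range is limited). The gripper opens to 85 mm and grips with 20 to 120 N. Pads are 22 mm wide; open, the fingers measure 114 mm over their backs; the gripper's body (76 mm by 85 mm) begins 54 mm behind the grasp point. The pads swing forward as they close: fully open they stand 13 mm farther back than shut.
Start: joints at [-1.506, 0.527, 1.433, -0, 1.181, -0.178], TCP at [0.15, -0.607, 0.231] pointing down, gripper open.
Joint ranges: [-3.08, 3.08], [-0.75, 2.2], [0.22, 2.44], [-1.43, 4.57], [0, 2.65], [-2.85, 2.85]. Speed limits (rad/s): [2.79, 2.79, 3.14, 3.14, 3.14, 3.14].

INTERFACE

Orientations are given as a unit quaternion [x, y, z, w].
In Python, from station import * gives the robot as it stands.
- The arm moves only by the tool drive_tool, never from a script. Its argument "deltas" is one flat list of numbers, 5 for each row, row after row: the opening, from 0 (shut) to 1 (fully open), then the shift along the tool's x, y, z in m, then the turn about the tool's z in degrees. A call has 1 to 8 rows; each row shifts and turns the pose as measured when the row begins, along the tool's axes as they then stand; what a row does not reach is not made up. A row lasts 1/8 s, in which the tool goes at most 62.5 mm and 10.7 degrees, less where a joint would pass 70% of its speed; a pose out of reach is approached as far as the arm can. A call with a gripper value outside its range is refused whole. The fingers move at their own pace and stop on an object; "squeeze" is the grip in N (left out, the last holds). Time passes only in rows, so rows that do not move let the fingers close. It gives the time, the measured TCP pose, the force and the opening at its end, in the units of the state.
- state(): the state, without advancing time (a new reading comes with each control period).
- camera(name): name is "side" or "top" or "wrist"; returns a dict with "frame" (384x512x3 uint8, blue, green, red), "fx", "fy", "cx", "cy" (pixels), "rvec" (rotation vector, rad) and "tvec" (3), from world to camera coordinates, as OpenCV has them; the wrist camera has in their place "T_tool_cam" (4x4, takes a point from camera to tool coordinates, whose origin is the TCP and whose axes are the flange's). Camera axes: x right, y down, z forward; pixel columns grow to the right and rows downward; lengths in m; the calibration is good to about 2 mm. A picture is of the moment at which its call begins: read the wrist's pose just before it. There is no depth.
- hand_in(): hands the job in, once; it reports no verdict.
Trained networks look in a picture, given as the dict that the camera call returned (one of the last four; its "shot" number tells which), for a name from the list of things; names that differ only in an ending like _2 or _b are one class to them, and where a whole thing is asked for, a point or a joint stands for the part that bears it (a point fixed in the world has none). Each returns a list of dicts, best first, with "conf" (0 to 1); they miss things now and then, are a little off and sometimes report something else, mostly with a low value. They report only what shows in the picture. A call takes as long as a camera call. They do not tell look-alikes from the thing itself.
- regions_of(picture, query): "pixels" (384x512 bool, what is visible of it) and "bbox" ([centre column, centre row, width, height] in pixels, round what is visible of it).
- spot_point(picture, query): "centre" ([column, row] in pixels: a listed point, or the origin of a listed thing).
The state is a dict: "clock": time; "joint_pos": joint angles; "joint_velocities": joint speeds; "joint_torque": joint torques, N m; "tool_pos": TCP position; "eef_rot": TCP orientation; "force": force on the tool from outside, world axes, zero at the start; "moment": the same for the moment, N m; "opening": finger opening in m.
Only numpy, scipy, OpenCV 4.12 (cv2) and the standard library are available. Lean on these libraries where they do the work, as an engineer would, in place of code of your own. Each camera call takes 0.05 s, during which the arm holds its last target.

TASK

Thread the three small tape rolls onto the upright spindle in order of width: the wide cream one first, then the medium blue one, then the narrow red one on top. The spindle grips their cores, so press each roll firmly but gently all the way home, flat on the black collar or on the roll below with no gap, before fetching the next: the collar's height is not known, so feel for it and never push on it with more than 20 N. Leave everything else where it is and let go at the end.

Things in the scene. Friction and masses are not known exactly. Their poses are not given: they have to be found in the camera images.
- stand: Fixed stand of the upright tape spindle: white base plate 100 x 100 x 12 mm on the table, screwed down. Origin: on the spindle's axis at the underside of the plate (table height), z up. The spindle's height in the stand is set anew each time, by up to 34 mm, and is NOT measured; see stand_low and stand_high.
- stand_low (a point): On the spindle's axis 26 mm above the table: the lowest that the top of the spindle's black support collar can be (then the spindle's tip is 86 mm up). The collar, 40 mm in diameter and flat on top, is the bottom roll's seat. Cushioned, 1 mm per 10 N: felt as a steady steep rise of force above the drag. More than 20 N on it is too much
- stand_high (a point): On the spindle's axis 60 mm above the table: the highest that the collar's top can be (tip 120 mm up). From the collar a steel post 23 mm in diameter rises 50 mm, then a 10 mm cone, 12 mm wide on top. Round brass nubs, the top row 42 mm above the collar, stand 2 mm out of it, sprung inwards, and grip a roll's core: it drags all the way down (1 to 6 N, bumps to 11 N) and stays where it is left
- wide_roll: Cream tape roll on a brown cardboard core, 20 mm thick (tall as it lies flat), 56 mm outside diameter, hole 26 mm (1.5 mm clear of the post all round), 45 g give or take a third; rigid; lies flat on the table. Origin: centre of its underside, z up the roll's axis
- wide_roll_mid (a point): Centre of the cream roll, on its axis, 10 mm above its underside
- medium_roll: Blue tape roll on a brown cardboard core, 15 mm thick (tall as it lies flat), 56 mm outside diameter, hole 26 mm (1.5 mm clear of the post all round), 32 g give or take a third; rigid; lies flat on the table. Origin: centre of its underside, z up the roll's axis
- medium_roll_mid (a point): Centre of the blue roll, on its axis, 7.5 mm above its underside
- narrow_roll: Red tape roll on a brown cardboard core, 10 mm thick (tall as it lies flat), 56 mm outside diameter, hole 26 mm (1.5 mm clear of the post all round), 21 g give or take a third; rigid; lies flat on the table. Origin: centre of its underside, z up the roll's axis
- narrow_roll_mid (a point): Centre of the red roll, on its axis, 5 mm above its underside
- big_roll: Bystander, leave alone: large cream masking-tape roll, 104 mm across, 24 mm tall, hole 76 mm; does not belong on the spindle. Origin: centre of its underside
- paint_white_btl: Bystander, leave alone: white paint bottle with black cap, 52 mm across, 130 mm tall. Origin: centre of its underside
- paint_ochre_btl: Bystander, leave alone: yellow paint bottle with white cap, 52 mm across, 130 mm tall. Origin: centre of its underside
- medium_jar: Bystander, leave alone: amber glass jar with steel lid, 68 mm across, 85 mm tall. Origin: centre of its underside
- palette_knife: Bystander, leave alone: palette knife lying flat, 280 mm long. Origin: middle of its length, underside
- canvas_hammer: Bystander, leave alone: hammer lying flat, 260 mm long. Origin: middle of its length, underside
- brush_pot: Bystander, leave alone: white pot of 80 mm across with paint brushes standing in it, about 230 mm tall overall. Origin: centre of its underside
Not all that is in view belongs to the job. Of the things like the medium_roll, leave any that is pink; of the rest the larger one is meant.

How it is judged:
On the way, in this order (a step that is already met when the one before it is completed fails the run):
1. the wide cream roll is on the spindle, home on the collar (distance between wide_roll_mid and collar_pad_c0 below 0.0165 m and horizontal distance between wide_roll_mid and stand below 0.004 m and (angle between wide_roll's own z axis and vertical below 0.12 rad or angle between wide_roll's own z axis and vertical above 3.02 rad)), for 0.2 s.
2. the medium blue roll is on the spindle, home on the cream roll (all of step 1 and distance between medium_roll_mid and wide_roll_mid below 0.019 m and horizontal distance between medium_roll_mid and stand below 0.004 m and (angle between medium_roll's own z axis and vertical below 0.12 rad or angle between medium_roll's own z axis and vertical above 3.02 rad)), for 0.2 s.
3. the narrow red roll is on the spindle, home on the blue roll (all of step 2 and distance between narrow_roll_mid and medium_roll_mid below 0.014 m and horizontal distance between narrow_roll_mid and stand below 0.004 m and (angle between narrow_roll's own z axis and vertical below 0.12 rad or angle between narrow_roll's own z axis and vertical above 3.02 rad)), for 0.2 s.
At the end, for the whole second after the job is handed in: All three rolls are on the spindle, level within 0.12 rad and within 4 mm of its axis: the cream roll on the black collar, the blue roll on the cream one, the red roll on the blue one, each gap under 1.5 mm; all let go and at rest (all of step 3 and linear speed of each of wide_roll, medium_roll, narrow_roll below 0.02 m/s); the robot touches nothing.
It fails at once if the support collar is pushed with more than 20 N (contact force between collar_pad_c0 and anything else above 20 N).
It fails at once if a bystander is moved more than 20 mm (distance of any of big_roll, paint_white_btl, paint_ochre_btl, medium_jar, palette_knife, canvas_hammer, brush_pot from where it was at the start of the episode above 0.02 m).
It also fails if it takes over 67 s, if anything falls off the work surface, if the arm or the gripper's body presses on something with over 40 N, if the wrist force passes 120 N, or if a joint passes its speed limit or range.

## Working session

There is one attempt and no reset: what is moved stays moved. The work goes in short steps, Python scripts to look and compute and a tool call to move; the robot and the scene stay as the last step left them, time stands still between calls to the robot, and variables do not carry over. Pictures are saved under pics/ and viewed, and the job is handed in when it is done.

Besides the shell and the picture viewer there is one more tool, called after ">>>" by a JSON object that holds its "method" and its "body". drive_tool: Moves the arm, as the interface text tells. Its arguments: {"type":"object","properties":{"deltas":{"type":"array"},"squeeze":{"type":"number"}},"required":["deltas"]}

```bash
ls; mkdir -p pics
python3 - <<'E'
from station import *
import cv2
s=state(); print({k:(v if not hasattr(v,'__len__') else [round(float(x),4) for x in v]) for k,v in s.items()})
for n in ("side","top"):
    c=camera(n); cv2.imwrite(f"pics/{n}0.png",c["frame"]); print(n,c["fx"],c["cx"],c["cy"],c["rvec"],c["tvec"])
    for q in ("wide_roll","medium_roll","narrow_roll","stand","stand_low"):
        for d in spot_point(c,q): print(q,[round(float(x)) for x in d["centre"]],round(d["conf"],2))
E
```

```text
pics
{'clock': 0.0, 'joint_pos': [-1.5065, 0.5284, 1.4339, 0.0, 1.1814, -0.1785], 'joint_velocities': [-0.0014, -0.0009, -0.0003, -0.0018, 0.0018, -0.0004], 'joint_torque': [0.0007, -44.2345, -17.8023, -0.0003, 0.0086, -0.0], 'tool_pos': [0.1502, -0.6059, 0.2303], 'eef_rot': [0.9926, 0.1211, 0.0001, -0.0011], 'force': [-0.0833, -0.0222, -0.0555], 'moment': [0.0125, -0.0056, -0.054], 'opening': 0.08520999181524049}
side 476.9012480432287 252.99933845220812 192.0868870766174 [ 0.17429077 -2.84331806  1.2140512 ] [0.52780584 0.1188365  1.49989493]
wide_roll [238, 174] 0.76
medium_roll [277, 196] 0.66
medium_roll [273, 217] 0.65
medium_roll [248, 200] 0.61
narrow_roll [286, 168] 0.53
stand [254, 253] 0.86
stand_low [252, 247] 0.72
top 367.9109136493559 256.0369614864436 193.23892403557994 [ 2.22132188 -2.19873148  0.03786633] [-0.01194038  0.50953854  1.07231274]
wide_roll [319, 163] 0.57
medium_roll [283, 178] 0.71
medium_roll [281, 211] 0.59
medium_roll [252, 209] 0.47
narrow_roll [343, 217] 0.72
stand [204, 192] 0.94
stand_low [205, 192] 0.71
```

View pics/side0.png

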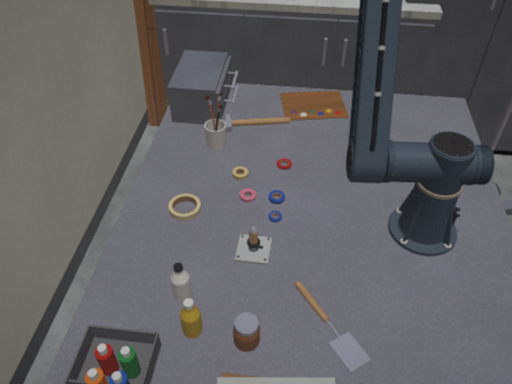

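View pics/top0.png

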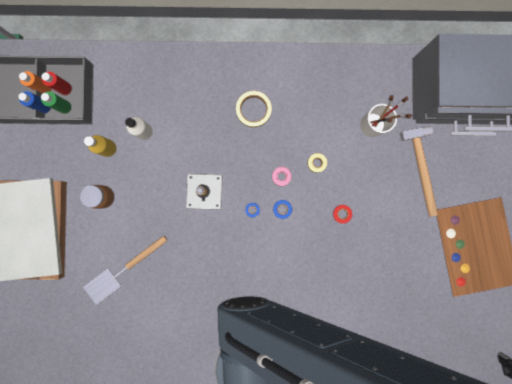

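Top view: cream roll at (319,163), big blue at (283,209), small blue decoy at (252,209), pink decoy at (282,176), red at (343,214), stand at (204,192).

```bash
cat > h.py <<'E'
import numpy as np, cv2
from station import *
from scipy.spatial.transform import Rotation as R
def KM(c): return np.array([[c["fx"],0,c["cx"]],[0,c["fy"],c["cy"]],[0,0,1]])
def ext(c,s=None):
    if "rvec" in c: return cv2.Rodrigues(np.array(c["rvec"],float))[0],np.array(c["tvec"],float).ravel()
    T=np.eye(4);T[:3,:3]=R.from_quat(s["eef_rot"]).as_matrix();T[:3,3]=s["tool_pos"]
    M=np.linalg.inv(T@np.array(c["T_tool_cam"]));return M[:3,:3],M[:3,3]
def ray(c,uv,z,s=None):
    r,t=ext(c,s);d=r.T@np.linalg.inv(KM(c))@np.array([uv[0],uv[1],1.]);o=-r.T@t
    return o+d*(z-o[2])/d[2]
def proj(c,p,s=None):
    r,t=ext(c,s);q=KM(c)@(r@np.array(p,float)+t);return q[:2]/q[2]
def yaw(s):
    x=R.from_quat(s["eef_rot"]).as_matrix()[:,0];return np.degrees(np.arctan2(x[1],x[0]))
def tool(s,d): # world delta to tool axes
    return R.from_quat(s["eef_rot"]).as_matrix().T@np.array(d)
def show(s):
    print("t",round(s["clock"],2),"p",np.round(s["tool_pos"],4),"yaw",round(yaw(s),1),"F",np.round(s["force"],1),"op",round(s["opening"],4),"zax",np.round(R.from_quat(s["eef_rot"]).as_matrix()[:,2],3))
E
python3 - <<'E'
from h import *
show(state())
H=dict(wide_roll=.02,medium_roll=.015,narrow_roll=.010,stand=.012)
for n in ("top","side"):
    c=camera(n)
    for q,h in H.items():
        for d in regions_of(c,q):
            b=d["bbox"]; m=d["pixels"].astype(np.uint8)
            k=cv2.findContours(m,cv2.RETR_EXTERNAL,cv2.CHAIN_APPROX_NONE)[0];k=max(k,key=cv2.contourArea)
            (ec,ax,an)=cv2.fitEllipse(k) if len(k)>5 else ((0,0),(0,0),0)
            col=c["frame"][d["pixels"]].mean(0).astype(int)
            print(n,q,round(d["conf"],2),"box",np.round(b),"ell",np.round(ec,1),np.round(ax,1),"xyz",np.round(ray(c,ec,h*.6),4),col)
    for q in ("stand","stand_low","stand_high"):
        for d in spot_point(c,q): print(q,d["conf"],d["centre"],np.round(ray(c,d["centre"],{"stand":0,"stand_low":.026,"stand_high":.06}[q]),4))
E
```

```text
t 0.6 p [ 0.1503 -0.6067  0.2313] yaw 13.9 F [-0.2  1.   0.3] op 0.0851 zax [ 0. -0. -1.]
top wide_roll 0.82 box [318. 163.  14.  24.] ell [317.3 163.3] [17.5 17.9] xyz [ 0.5991 -0.1853  0.012 ] [167 211 220]
top medium_roll 0.67 box [283. 210.  19.  15.] ell [283.  209.4] [17.3 18.2] xyz [ 0.4631 -0.0862  0.009 ] [193 123  93]
top medium_roll 0.59 box [321. 162.  23.  18.] ell [317.5 162.6] [17.1 18.8] xyz [ 0.6017 -0.1863  0.009 ] [166 209 218]
top medium_roll 0.56 box [284. 177.  16.  16.] ell [281.7 176. ] [16.8 18.1] xyz [ 0.5609 -0.0815  0.009 ] [189 162 230]
top narrow_roll 0.67 box [343. 213.  24.  16.] ell [342.8 213.9] [18.  18.3] xyz [ 0.4516 -0.2623  0.006 ] [ 81  87 203]
top stand 0.61 box [204. 190.  36.  34.] ell [204.3 191.4] [38.7 40.3] xyz [0.5135 0.145  0.0072] [207 206 206]
stand 0.75 [204.0, 192.4] [0.5107 0.1468 0.    ]
stand_low 0.98 [199.8, 190.1] [0.5165 0.1555 0.026 ]
stand_high 0.74 [204.6, 191.0] [0.5129 0.1371 0.06  ]
stand_high 0.57 [318.1, 161.9] [ 0.5977 -0.1793  0.06  ]
side wide_roll 0.67 box [243. 172.  18.  13.] ell [239.3 173.6] [13.7 15.8] xyz [ 
[... 209 characters left out ...]
ll [276.5 197.3] [12.9 15.5] xyz [ 0.4627 -0.0807  0.009 ] [113  78  68]
side medium_roll 0.4 box [272. 216.  12.   9.] ell [274.1 216.6] [10.7 12.1] xyz [0.4627 0.0084 0.009 ] [114  81  71]
side narrow_roll 0.54 box [254. 251.  33.  30.] ell [252.4 250.1] [30.7 38.3] xyz [0.515  0.1511 0.006 ] [144 144 143]
side narrow_roll 0.52 box [286. 165.  19.   8.] ell [283.4 163.9] [10.8 15.9] xyz [ 0.4529 -0.2584  0.006 ] [ 65  66 127]
side stand 0.84 box [253. 252.  33.  28.] ell [252.9 249.9] [30.6 36.4] xyz [0.5137 0.1512 0.0072] [146 146 145]
stand 0.75 [254.2, 253.0] [0.509  0.1567 0.    ]
stand_low 0.87 [252.5, 242.3] [0.5165 0.1376 0.026 ]
stand_high 0.83 [251.2, 237.3] [0.5192 0.1477 0.06  ]
```

>>> {"method": "drive_tool", "body": {"deltas": [1, 0.0535, -0.03, 0, 0, 1, 0.0535, -0.03, 0, 0, 1, 0.0535, -0.03, 0, 0, 1, 0.0535, -0.03, 0, 0, 1, 0.0535, -0.03, 0, 0, 1, 0.0535, -0.03, 0, 0, 1, 0.0535, -0.03, 0, 0, 1, 0.0535, -0.03, 0, 0], "squeeze": 80}}

```text
clock: 2.4
tool_pos: [0.5152, -0.271, 0.2314]
eef_rot: [0.993, 0.116, 0.001, 0.004]
force: [0.4, -0.4, -0.9]
opening: 0.0853
```

Run:
```python
from h import *
s=state();show(s)
c=camera("wrist");print(np.round(c["T_tool_cam"],3),c["fx"])
print(tool(s,np.array([.600,-.183,s["tool_pos"][2]])-s["tool_pos"]))
```

```text
t 2.4 p [ 0.5152 -0.271   0.2314] yaw 13.3 F [ 0.4 -0.4 -0.9] op 0.0853 zax [ 0.004 -0.008 -1.   ]
[[ 0.    -0.953 -0.304  0.078]
 [ 1.     0.001 -0.001  0.001]
 [ 0.001 -0.304  0.953 -0.143]
 [ 0.     0.     0.     1.   ]] 344.05273086474307
[ 0.10276072 -0.06610185 -0.00041541]
```

>>> {"method": "drive_tool", "body": {"deltas": [1, 0.051, -0.033, 0, 0, 1, 0.04, -0.027, 0.03, 0, 1, 0.011, -0.006, 0.04, 0, 1, 0, 0, 0, 0]}}

```text
clock: 2.95
tool_pos: [0.6042, -0.1795, 0.1616]
eef_rot: [0.993, 0.121, 0.006, 0.004]
force: [0.4, 0.4, 0.2]
opening: 0.0857
```

```bash
cat >> h.py <<'E'
def refine(q,h,tag,near,name="wrist"):
    s=state();show(s);c=camera(name);f=c["frame"].copy()
    out=[]
    for d in regions_of(c,q):
        m=d["pixels"].astype(np.uint8)
        k=max(cv2.findContours(m,cv2.RETR_EXTERNAL,cv2.CHAIN_APPROX_NONE)[0],key=cv2.contourArea)
        if len(k)<6: continue
        P=np.array([ray(c,u,h,s)[:2] for u in k[:,0,:]],np.float32)
        (x,y),r=cv2.minEnclosingCircle(P)
        e=cv2.fitEllipse(k); cv2.ellipse(f,e,(0,255,0),1)
        pe=ray(c,e[0],h*.6,s)
        print(q,round(d["conf"],2),"circle",round(x,4),round(y,4),"r",round(r,4),"ell xyz",np.round(pe,4),e)
    for d in spot_point(c,q+"_mid" if q!="stand" else q):
        print("pt",round(d["conf"],2),np.round(ray(c,d["centre"],h/2 if q!="stand" else 0,s),4))
    cv2.imwrite(f"pics/{tag}.png",f); return s,c
E
python3 - <<'E'
from h import *
s,c=refine("wide_roll",.02,"w1",None)
E
```

```text
t 2.95 p [ 0.6042 -0.1795  0.1616] yaw 13.9 F [0.4 0.4 0.2] op 0.0857 zax [ 0.013 -0.007 -1.   ]
wide_roll 0.68 circle 0.6036 -0.1857 r 0.0289 ell xyz [ 0.602  -0.1862  0.012 ] ((261.10858154296875, 177.52906799316406), (62.107112884521484, 63.81562423706055), 173.93447875976562)
pt 0.9 [ 0.602  -0.1894  0.01  ]
```

View pics/w1.png

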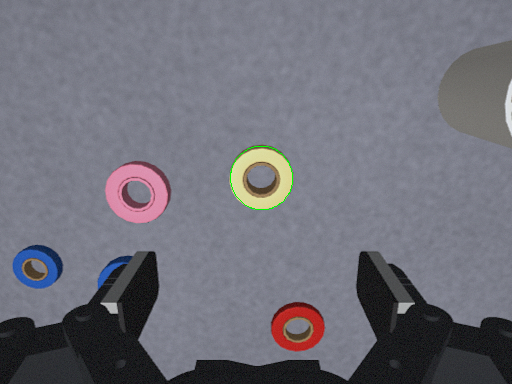

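Wrist view: the cream roll at (261,178) is cleanly outlined, circle radius 28.9 mm, centre ≈ (0.603, −0.186); pink is at (137,192), clear of the fingers.

>>> {"method": "drive_tool", "body": {"deltas": [1, -0.0025, 0.006, 0.04, 0, 1, 0, 0, 0.045, 0, 1, 0, 0, 0.04, 0, 1, 0, 0, 0.01, 0, 1, 0, 0, 0, 0]}}

```text
clock: 3.72
tool_pos: [0.6145, -0.2013, 0.0409]
eef_rot: [0.993, 0.115, 0.019, 0.014]
force: [0.8, 0.3, 0.1]
opening: 0.0856
```

Run:
```python
from h import *
s,c=refine("wide_roll",.02,"w2",None)
```

```text
t 3.73 p [ 0.6145 -0.2013  0.0409] yaw 13.3 F [0.8 0.3 0.1] op 0.0856 zax [ 0.042 -0.023 -0.999]
wide_roll 0.72 circle 0.6051 -0.1869 r 0.03 ell xyz [ 0.6024 -0.1859  0.012 ] ((221.10720825195312, 244.90289306640625), (102.24562072753906, 104.43577575683594), 40.32123947143555)
pt 0.63 [ 0.602  -0.1869  0.01  ]
```

View pics/w2.png

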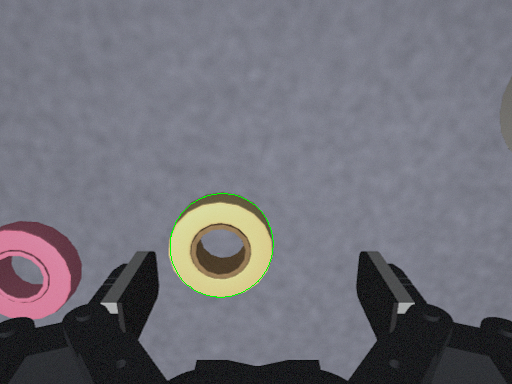

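Run:
```python
from h import *
s=state()
print(tool(s,np.array([.603,-.186,.03])-s["tool_pos"]),tool(s,[0,0,-.01]))
```

```text
[-0.00883667 -0.01770108  0.01091735] [-0.00036781 -0.00033453  0.00998763]
```

>>> {"method": "drive_tool", "body": {"deltas": [1, -0.0045, -0.009, 0.005, 0, 1, -0.0045, -0.009, 0.005, 0, 1, 0, 0, 0, 0]}}

```text
clock: 4.25
tool_pos: [0.6025, -0.1845, 0.0328]
eef_rot: [0.993, 0.116, 0.021, 0.015]
force: [1.1, -0.3, 0.2]
opening: 0.0853
```

Run:
```python
from h import *
s=state();show(s)
print(tool(s,np.array([.603,-.186,.0])-s["tool_pos"]),tool(s,[0,0,-.01]))
```

```text
t 4.25 p [ 0.6025 -0.1845  0.0328] yaw 13.4 F [ 1.1 -0.3  0.2] op 0.0853 zax [ 0.046 -0.025 -0.999]
[-0.00117972  0.00044567  0.03277457] [-0.00039046 -0.00035286  0.00998614]
```

>>> {"method": "drive_tool", "body": {"deltas": [1, 0, 0, -0.06, 0, 1, 0, 0, -0.06, 0, 1, 0, 0, 0, 0]}}

```text
clock: 4.62
tool_pos: [0.5966, -0.1805, 0.1524]
eef_rot: [0.993, 0.117, 0.019, 0.014]
force: [-0.5, 0.2, -1.0]
opening: 0.0852
```

Run:
```python
from h import *
s=state();show(s)
print(tool(s,np.array([.603,-.186,.0])-s["tool_pos"]),tool(s,[0,0,-.01]))
```

```text
t 4.62 p [ 0.5966 -0.1805  0.1524] yaw 13.4 F [-0.5  0.2 -1. ] op 0.0852 zax [ 0.041 -0.023 -0.999]
[-0.0003229   0.00194491  0.15257629] [-0.00034862 -0.00031893  0.00998883]
```

>>> {"method": "drive_tool", "body": {"deltas": [1, 0, 0, 0.015, 0, 1, 0, 0, 0.015, 0, 1, 0, 0, 0.015, 0, 1, 0, 0, 0.015, 0, 1, 0, 0, 0, 0]}}

```text
clock: 5.25
tool_pos: [0.5953, -0.18, 0.0822]
eef_rot: [0.993, 0.117, 0.014, 0.011]
force: [0.3, 0.2, -0.3]
opening: 0.0855
```

Run:
```python
from h import *
s=state();show(s)
print(tool(s,np.array([.603,-.186,.0])-s["tool_pos"]),tool(s,[0,0,-.01]))
```

```text
t 5.25 p [ 0.5953 -0.18    0.0822] yaw 13.4 F [ 0.3  0.2 -0.3] op 0.0855 zax [ 0.031 -0.018 -0.999]
[0.00398707 0.00560332 0.08248472] [-0.00026124 -0.00024522  0.00999358]
```

>>> {"method": "drive_tool", "body": {"deltas": [1, 0.001, 0.0015, 0.012, 0, 1, 0.001, 0.0015, 0.012, 0, 1, 0.001, 0.0015, 0.012, 0, 1, 0.001, 0.001, 0.012, 0, 1, 0, 0, 0, 0]}}

```text
clock: 5.88
tool_pos: [0.603, -0.1861, 0.0311]
eef_rot: [0.993, 0.117, 0.015, 0.011]
force: [0.7, 0.4, 0.5]
opening: 0.0858
```

Run:
```python
from h import *
s=state();show(s)
print(tool(s,np.array([.603,-.186,.0])-s["tool_pos"]),tool(s,[0,0,-.01]))
```

```text
t 5.88 p [ 0.603  -0.1861  0.0311] yaw 13.4 F [0.7 0.4 0.5] op 0.0858 zax [ 0.032 -0.018 -0.999]
[-0.00081612 -0.00087673  0.0310819 ] [-0.00026941 -0.00025209  0.00999319]
```

>>> {"method": "drive_tool", "body": {"deltas": [1, -0.0004, -0.0004, 0.012, 0, 1, -0.0004, -0.0004, 0.012, 0, 1, 0, 0, 0.006, 0, 1, 0, 0, 0, 0]}}

```text
clock: 6.38
tool_pos: [0.6032, -0.186, -0.0007]
eef_rot: [0.993, 0.117, 0.015, 0.011]
force: [0.8, -0.3, 0.3]
opening: 0.0858
```

Run:
```python
from h import *
s,c=refine("wide_roll",.02,"w3",None)
print(tool(s,np.array([.603,-.186,.0])-s["tool_pos"]),tool(s,[0,0,-.01]))
```

```text
t 6.38 p [ 0.6032 -0.186  -0.0007] yaw 13.4 F [ 0.8 -0.3  0.3] op 0.0858 zax [ 0.033 -0.019 -0.999]
wide_roll 0.93 circle 0.6053 -0.1847 r 0.0304 ell xyz [ 0.6024 -0.1858  0.012 ] ((254.27810668945312, 270.0791015625), (132.5501251220703, 133.9671630859375), 31.213109970092773)
pt 0.76 [ 0.6013 -0.1868  0.01  ]
[-1.65214913e-04 -6.84324281e-05 -7.29180325e-04] [-0.00027366 -0.00025588  0.00999298]
```

View pics/w3.png

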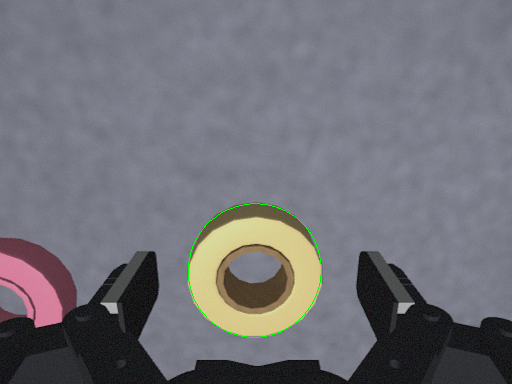

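The cream roll is centred between the open fingers ((255,272), fingers at columns 158 and 358). Closing.

>>> {"method": "drive_tool", "body": {"deltas": [0.5, 0, 0, 0, 0, 0.5, 0, 0, 0, 0, 0.5, 0, 0, 0, 0, 0.5, 0, 0, 0, 0], "squeeze": 80}}

```text
clock: 7.02
tool_pos: [0.6048, -0.1869, 0.0024]
eef_rot: [0.993, 0.117, 0.017, 0.013]
force: [0.0, -0.5, -0.5]
opening: 0.0526
```

Run:
```python
from h import *
s=state();show(s)
```

```text
t 7.03 p [ 0.6048 -0.1869  0.0024] yaw 13.4 F [ 0.  -0.5 -0.5] op 0.0526 zax [ 0.037 -0.021 -0.999]
```

>>> {"method": "drive_tool", "body": {"deltas": [0.3, 0, 0, 0, 0, 0.3, 0, 0, 0, 0]}}

```text
clock: 7.28
tool_pos: [0.6045, -0.1867, 0.002]
eef_rot: [0.993, 0.117, 0.017, 0.012]
force: [-0.2, -0.0, 0.0]
opening: 0.0527
```

Run:
```python
from h import *
s,c=refine("wide_roll",.02,"w4",None)
```

```text
t 7.28 p [ 0.6045 -0.1867  0.002 ] yaw 13.4 F [-0.2 -0.   0. ] op 0.0527 zax [ 0.036 -0.021 -0.999]
wide_roll 0.89 circle 0.6063 -0.1879 r 0.0303 ell xyz [ 0.6031 -0.188   0.012 ] ((257.109130859375, 268.59405517578125), (128.3990020751953, 131.3427276611328), 5.741186141967773)
pt 0.72 [ 0.6036 -0.1896  0.01  ]
```

View pics/w4.png

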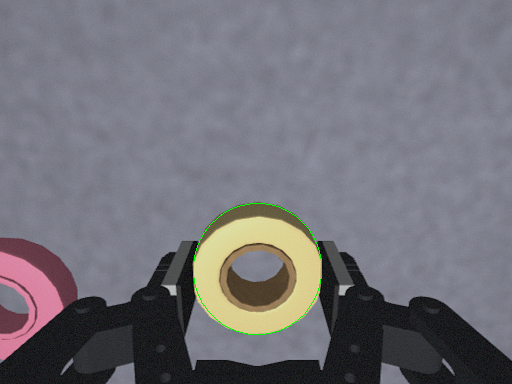

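Cream roll is gripped (opening 52.7 mm, roll at (258,270), square between the pads). Lift and go toward the stand.

>>> {"method": "drive_tool", "body": {"deltas": [0.3, 0, 0, -0.04, 0, 0.3, 0, 0, -0.05, 0, 0.3, 0, 0, -0.05, 0, 0.3, -0.012, -0.045, -0.02, 0, 0.3, -0.016, -0.058, 0, 0, 0.3, -0.016, -0.058, 0, 0, 0.3, -0.016, -0.058, 0, 0, 0.3, -0.016, -0.058, 0, 0]}}

```text
clock: 8.43
tool_pos: [0.4623, 0.0702, 0.1566]
eef_rot: [0.993, 0.112, 0.021, 0.014]
force: [1.0, 1.3, -1.4]
opening: 0.0527
```

>>> {"method": "drive_tool", "body": {"deltas": [0.3, -0.01, -0.04, 0, 0, 0.3, 0, -0.01, 0, 0, 0.3, 0, 0, 0, 0]}}

```text
clock: 8.8
tool_pos: [0.4378, 0.1206, 0.1549]
eef_rot: [0.993, 0.115, 0.021, 0.014]
force: [0.1, 0.3, -0.2]
opening: 0.0525
```

Run:
```python
from h import *
s=state();show(s);c=camera("wrist")
for q in ("stand","stand_low","stand_high"):
    for d in spot_point(c,q): print(q,round(d["conf"],2),np.round(d["centre"]),np.round(ray(c,d["centre"],{"stand":0,"stand_low":.026,"stand_high":.06}[q],s),4))
cv2.imwrite("pics/w5.png",c["frame"])
```

```text
t 8.8 p [0.4378 0.1206 0.1549] yaw 13.3 F [ 0.1  0.3 -0.2] op 0.0525 zax [ 0.044 -0.022 -0.999]
```

View pics/w5.png

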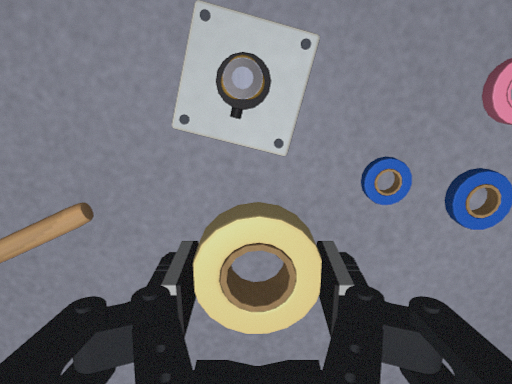

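Run:
```python
from h import *
s=state();c=camera("wrist");f=c["frame"]
hc=[(205,15),(306,44),(278,143),(184,119)]
print("screws mean z.012",np.mean([ray(c,u,.012,s) for u in hc],0))
cr=[(196,0),(319,37),(286,155),(173,127)]
P=np.array([ray(c,u,.012,s) for u in cr]);print(P.mean(0),np.linalg.norm(np.diff(P,axis=0),axis=1))
hsv=cv2.cvtColor(f,cv2.COLOR_BGR2HSV)
dark=((f.max(2)<60)).astype(np.uint8); dark[:, :200]=0;dark[:,290:]=0;dark[125:]=0;dark[:45]=0
dark=cv2.morphologyEx(dark,cv2.MORPH_OPEN,cv2.getStructuringElement(cv2.MORPH_ELLIPSE,(11,11))) if False else dark
k=max(cv2.findContours(dark,cv2.RETR_EXTERNAL,cv2.CHAIN_APPROX_NONE)[0],key=cv2.contourArea)
h=cv2.convexHull(k);print(cv2.boundingRect(k))
cv2.imwrite("pics/crop.png",cv2.resize(f[20:150,160:330],None,fx=4,fy=4,interpolation=cv2.INTER_CUBIC))
```

```text
screws mean z.012 [0.51546964 0.14278358 0.012     ]
[0.51521316 0.14239839 0.012     ] [0.09750686 0.09575289 0.09672967]
(214, 52, 54, 67)
```

View pics/crop.png

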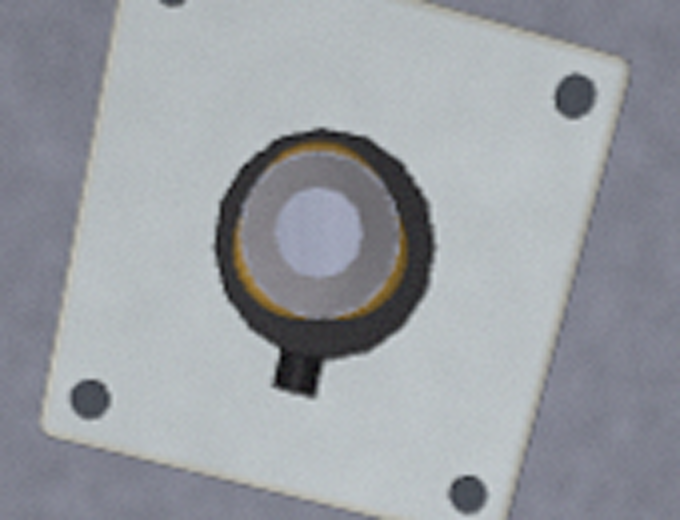

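```bash
python3 - <<'E'
from h import *
s=state();c=camera("wrist");f=c["frame"]
for z in (.086,.095,.10,.11,.12):
    p=ray(c,(239.5,78),z,s); r,t=ext(c,s); dp=(r@p+t)[2]
    pc=ray(c,(241.3,80.3),z-.06,s); 
    a=ray(c,(228.5,78),z,s);b=ray(c,(250.5,78),z,s)
    a2=ray(c,(213.8,80.3),z-.06,s);b2=ray(c,(268.8,80.3),z-.06,s)
    print(z,np.round(p,4),np.round(pc,4),"tipdiam",np.round(np.linalg.norm(a-b),4),"collar",np.round(np.linalg.norm(a2-b2),4))
# roll in hand
for u in ((258,277),):
    T=np.array(c["T_tool_cam"]); 
    d=T[:3,:3]@np.linalg.inv(KM(c))@np.array([u[0],u[1],1]); o=T[:3,3]
    for z in (-.015,-.02): print("roll top centre in tool",o+d*(z-o[2])/d[2])
    for u in ((258,204),(258,334),(194,268),(322,268)):
        d=T[:3,:3]@np.linalg.inv(KM(c))@np.array([u[0],u[1],1]);print(u,(o+d*(-.018-o[2])/d[2])[:2])
E
python3 - <<'E'
import cv2
f=cv2.imread("pics/w5.png");cv2.imwrite("pics/crop2.png",cv2.resize(f[190:345,170:345],None,fx=4,fy=4,interpolation=cv2.INTER_CUBIC)[:600])
E
```

```text
0.086 [0.5152 0.1446 0.086 ] [0.5159 0.1445 0.026 ] tipdiam 0.013 collar 0.0418
0.095 [0.5149 0.1443 0.095 ] [0.5157 0.1443 0.035 ] tipdiam 0.0125 collar 0.0404
0.1 [0.5147 0.1442 0.1   ] [0.5155 0.1442 0.04  ] tipdiam 0.0122 collar 0.0396
0.11 [0.5144 0.1439 0.11  ] [0.5152 0.144  0.05  ] tipdiam 0.0116 collar 0.0381
0.12 [0.5141 0.1437 0.12  ] [0.5149 0.1438 0.06  ] tipdiam 0.011 collar 0.0366
roll top centre in tool [-0.00236827  0.00152681 -0.015     ]
roll top centre in tool [ 0.00077274  0.00151744 -0.02      ]
(258, 204) [0.03171861 0.00148664]
(258, 334) [-0.02912807  0.00155191]
(194, 268) [ 0.00371423 -0.02475833]
(322, 268) [0.00376695 0.02777905]
```

View pics/crop2.png

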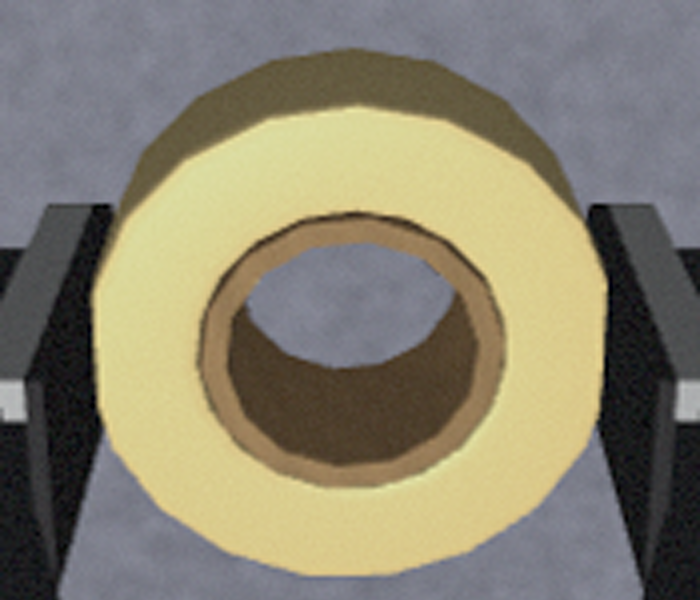

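Run:
```python
from h import *
s=state();show(s)
print(tool(s,np.array([.5163,.1457,.145])-s["tool_pos"]))
```

```text
t 9.1 p [0.438  0.1194 0.1546] yaw 13.1 F [ 0.   0.2 -0. ] op 0.0526 zax [ 0.043 -0.022 -0.999]
[ 0.08182239 -0.00830278  0.01245231]
```

>>> {"method": "drive_tool", "body": {"deltas": [0.3, 0.025, -0.003, 0.004, 0, 0.3, 0.025, -0.003, 0.004, 0, 0.3, 0.02, -0.002, 0.004, 0, 0.3, 0.01, -0.0005, 0, 0, 0.3, 0, 0, 0, 0]}}

```text
clock: 9.72
tool_pos: [0.5176, 0.1422, 0.1445]
eef_rot: [0.994, 0.11, 0.02, 0.014]
force: [0.1, 0.3, -0.8]
opening: 0.0525
```

Run:
```python
from h import *
s=state();show(s)
print(tool(s,np.array([.5163,.1457,.13])-s["tool_pos"]))
c=camera("wrist");cv2.imwrite("pics/w6.png",c["frame"])
```

```text
t 9.72 p [0.5176 0.1422 0.1445] yaw 12.7 F [ 0.1  0.3 -0.8] op 0.0525 zax [ 0.042 -0.023 -0.999]
[-0.00099986 -0.00418101  0.01438673]
```

View pics/w6.png

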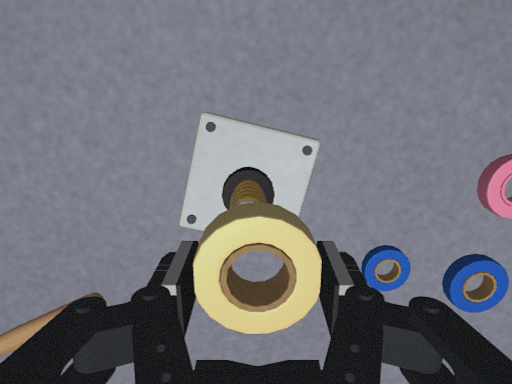

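>>> {"method": "drive_tool", "body": {"deltas": [0.3, -0.001, -0.003, 0.006, 0, 0.3, 0, -0.001, 0.008, 0, 0.3, 0, 0, 0.008, 0, 0.3, 0, 0, 0, 0]}}

```text
clock: 10.28
tool_pos: [0.5129, 0.145, 0.1205]
eef_rot: [0.994, 0.11, 0.017, 0.014]
force: [0.1, 0.7, -1.0]
opening: 0.0525
```

Run:
```python
from h import *
s=state();show(s)
print(tool(s,np.array([.5163,.1457,.10])-s["tool_pos"]))
c=camera("wrist");cv2.imwrite("pics/w7.png",c["frame"])
```

```text
t 10.28 p [0.5129 0.145  0.1205] yaw 12.7 F [ 0.1  0.7 -1. ] op 0.0525 zax [ 0.037 -0.023 -0.999]
[ 0.00281309 -0.00058152  0.02060973]
```

View pics/w7.png

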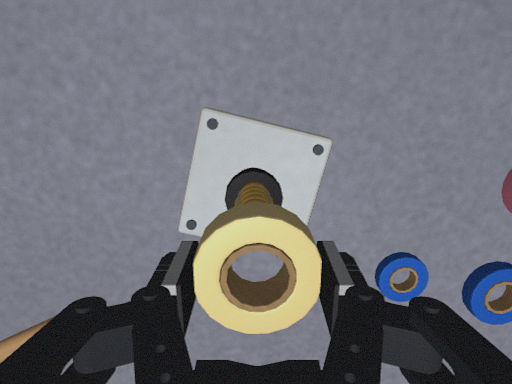

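>>> {"method": "drive_tool", "body": {"deltas": [0.3, 0.002, 0, 0.006, 0, 0.3, 0.001, 0, 0.006, 0, 0.3, 0, 0, 0, 0]}}

```text
clock: 10.7
tool_pos: [0.5173, 0.1455, 0.1083]
eef_rot: [0.994, 0.11, 0.018, 0.014]
force: [-0.0, 0.7, 0.1]
opening: 0.0525
```

Run:
```python
from h import *
s=state();show(s)
print(tool(s,np.array([.5163,.1457,.10])-s["tool_pos"]))
c=camera("wrist");cv2.imwrite("pics/w8.png",cv2.resize(c["frame"][150:345,170:345],None,fx=3,fy=3))
```

```text
t 10.7 p [0.5173 0.1455 0.1083] yaw 12.7 F [-0.   0.7  0.1] op 0.0525 zax [ 0.039 -0.023 -0.999]
[-0.00116077 -0.00070635  0.0082971 ]
```

View pics/w8.png

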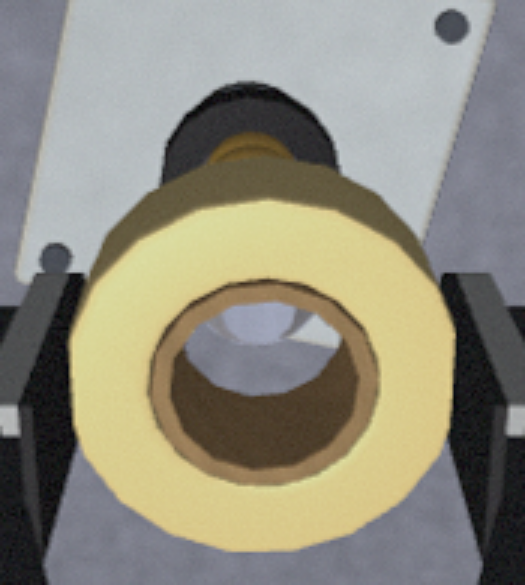

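The spindle tip shows through the roll's hole (crop ~(257,320), hole centre column 263), so aligned within about 1 mm. Continuing down.

>>> {"method": "drive_tool", "body": {"deltas": [0.3, -0.001, -0.0007, 0.006, 0, 0.3, -0.0005, 0, 0.006, 0, 0.3, -0.0005, 0, 0.005, 0, 0.3, 0, 0, 0, 0]}}

```text
clock: 11.25
tool_pos: [0.5158, 0.1453, 0.0903]
eef_rot: [0.994, 0.11, 0.018, 0.014]
force: [1.1, -0.8, -0.5]
opening: 0.0528
```

Run:
```python
from h import *
s=state();show(s)
print(tool(s,np.array([.5163,.1457,.10])-s["tool_pos"]))
c=camera("wrist");cv2.imwrite("pics/w9.png",cv2.resize(c["frame"][150:345,170:345],None,fx=3,fy=3))
```

```text
t 11.25 p [0.5158 0.1453 0.0903] yaw 12.7 F [ 1.1 -0.8 -0.5] op 0.0528 zax [ 0.039 -0.023 -0.999]
[ 9.40025110e-04  3.67593961e-05 -9.64314918e-03]
```

View pics/w9.png

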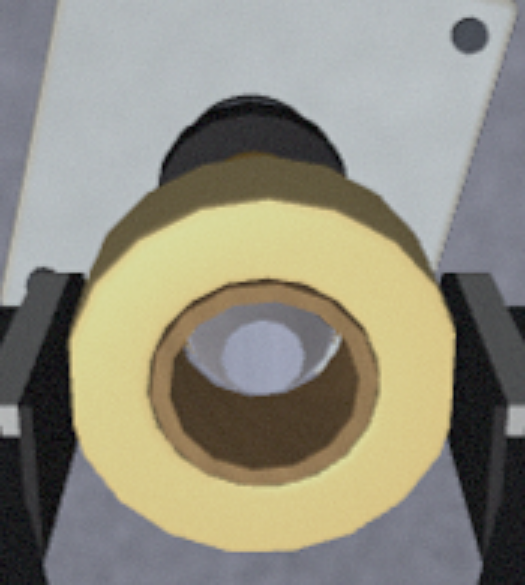

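>>> {"method": "drive_tool", "body": {"deltas": [0.3, 0.0012, 0, 0.003, 0, 0.3, 0.0008, 0, 0.004, 0, 0.3, 0, 0, 0, 0]}}

```text
clock: 11.68
tool_pos: [0.5168, 0.1456, 0.0832]
eef_rot: [0.994, 0.11, 0.017, 0.014]
force: [0.3, -0.1, -1.4]
opening: 0.0527
```

Run:
```python
from h import *
s=state();show(s)
c=camera("wrist");cv2.imwrite("pics/w10.png",cv2.resize(c["frame"][150:345,170:345],None,fx=3,fy=3))
```

```text
t 11.68 p [0.5168 0.1456 0.0832] yaw 12.7 F [ 0.3 -0.1 -1.4] op 0.0527 zax [ 0.037 -0.023 -0.999]
```

View pics/w10.png

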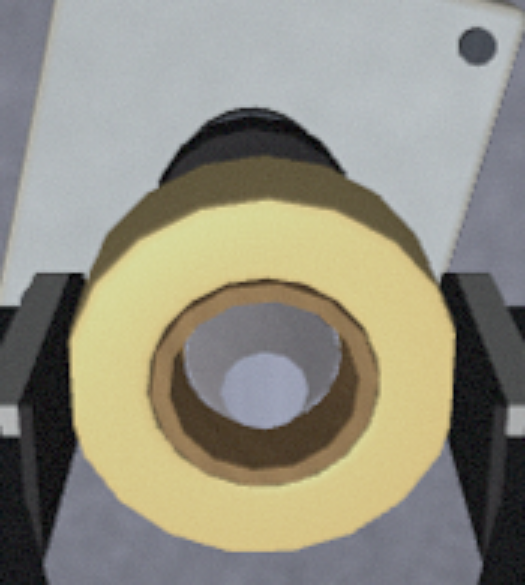

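>>> {"method": "drive_tool", "body": {"deltas": [0.3, 0, 0, 0.004, 0, 0.3, 0, 0, 0.004, 0, 0.3, 0, 0, 0.004, 0, 0.3, 0, 0, 0, 0]}}

```text
clock: 12.22
tool_pos: [0.5167, 0.1454, 0.0708]
eef_rot: [0.994, 0.11, 0.017, 0.014]
force: [-1.2, 0.1, -2.1]
opening: 0.0528
```

>>> {"method": "drive_tool", "body": {"deltas": [0.3, 0, 0, 0.003, 0, 0.3, 0, 0, 0.003, 0, 0.3, 0, 0, 0.003, 0]}}

```text
clock: 12.6
tool_pos: [0.5167, 0.1454, 0.0623]
eef_rot: [0.994, 0.11, 0.016, 0.013]
force: [-3.0, 1.0, 4.8]
opening: 0.0528
```

Run:
```python
from h import *
s=state();show(s)
c=camera("wrist");cv2.imwrite("pics/w11.png",cv2.resize(c["frame"][150:345,170:345],None,fx=3,fy=3))
```

```text
t 12.6 p [0.5167 0.1454 0.0623] yaw 12.7 F [-3.   1.   4.8] op 0.0528 zax [ 0.036 -0.023 -0.999]
```

View pics/w11.png

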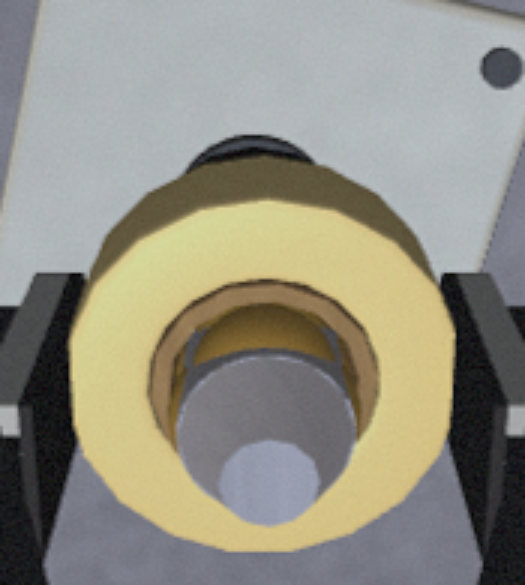

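>>> {"method": "drive_tool", "body": {"deltas": [0.3, 0, 0, 0.003, 0, 0.3, 0, 0, 0.003, 0]}}

```text
clock: 12.9
tool_pos: [0.5167, 0.1454, 0.0561]
eef_rot: [0.994, 0.11, 0.016, 0.013]
force: [-4.3, 0.4, 5.6]
opening: 0.0528
```

>>> {"method": "drive_tool", "body": {"deltas": [0.3, 0, 0, 0.003, 0, 0.3, 0, 0, 0.003, 0]}}

```text
clock: 13.15
tool_pos: [0.5167, 0.1454, 0.05]
eef_rot: [0.994, 0.11, 0.016, 0.013]
force: [-3.5, 1.5, 6.5]
opening: 0.0527
```

>>> {"method": "drive_tool", "body": {"deltas": [0.3, 0, 0, 0.002, 0, 0.3, 0, 0, 0.002, 0]}}

```text
clock: 13.4
tool_pos: [0.5167, 0.1454, 0.0458]
eef_rot: [0.994, 0.11, 0.016, 0.013]
force: [-1.7, 0.4, 4.4]
opening: 0.0529
```

>>> {"method": "drive_tool", "body": {"deltas": [0.3, -0.0003, 0, 0.0015, 0, 0.3, 0, 0, 0.001, 0]}}

```text
clock: 13.65
tool_pos: [0.5167, 0.1454, 0.043]
eef_rot: [0.994, 0.11, 0.016, 0.013]
force: [-3.2, 0.7, 4.8]
opening: 0.0529
```

>>> {"method": "drive_tool", "body": {"deltas": [0.3, 0, 0, 0.001, 0, 0.3, 0, 0, 0.001, 0]}}

```text
clock: 13.9
tool_pos: [0.5168, 0.1454, 0.0421]
eef_rot: [0.994, 0.11, 0.016, 0.013]
force: [-4.6, 0.2, 13.1]
opening: 0.0528
```

>>> {"method": "drive_tool", "body": {"deltas": [0.3, 0, 0, 0.001, 0, 0.3, 0, 0, 0.001, 0]}}

```text
clock: 14.15
tool_pos: [0.5168, 0.1454, 0.042]
eef_rot: [0.994, 0.11, 0.017, 0.013]
force: [-4.2, 0.6, 12.3]
opening: 0.0526
```

>>> {"method": "drive_tool", "body": {"deltas": [0.3, 0, 0, 0.0013, 0, 0.3, 0, 0, 0.0013, 0]}}

```text
clock: 14.4
tool_pos: [0.5168, 0.1454, 0.0419]
eef_rot: [0.994, 0.11, 0.017, 0.013]
force: [-4.3, 1.3, 14.9]
opening: 0.0527
```

Run:
```python
from h import *
s=state();show(s)
c=camera("wrist");cv2.imwrite("pics/w12.png",c["frame"])
c=camera("side");cv2.imwrite("pics/s12.png",cv2.resize(c["frame"][190:290,190:320],None,fx=5,fy=5,interpolation=cv2.INTER_CUBIC))
show(state())
```

```text
t 14.4 p [0.5168 0.1454 0.0419] yaw 12.7 F [-4.3  1.3 14.9] op 0.0527 zax [ 0.037 -0.023 -0.999]
t 14.5 p [0.5168 0.1454 0.0419] yaw 12.7 F [-5.1 -0.1 14.2] op 0.0525 zax [ 0.037 -0.023 -0.999]
```

View pics/w12.png

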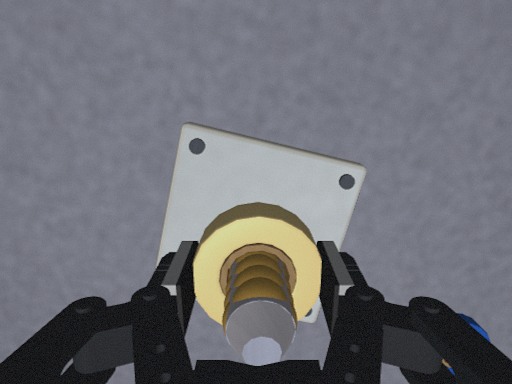

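View pics/s12.png

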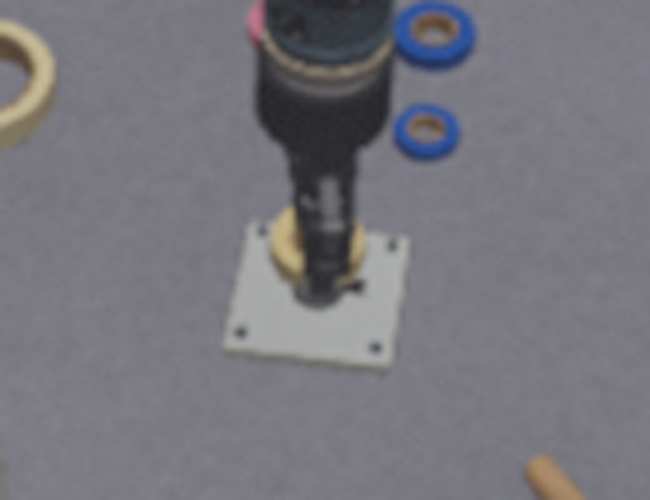

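Run:
```python
import cv2
f=cv2.imread("pics/w12.png");cv2.imwrite("pics/c12.png",cv2.resize(f[195:384,165:350],None,fx=3.17,fy=3.17,interpolation=cv2.INTER_CUBIC))
```

```text
(no output)
```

View pics/c12.png

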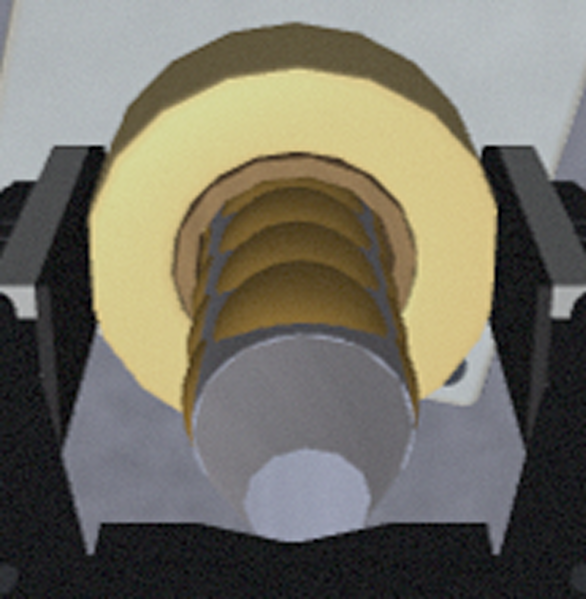

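Nub rows and post stand well proud of the cream roll's top face. Apparent widths (tip 40 px, roll top 128 px) put the tip at least 40 mm above it, and the force is a steady 14 N with no travel, so it is seated. Releasing and checking.

>>> {"method": "drive_tool", "body": {"deltas": [1, 0, 0, 0, 0, 1, 0, 0, 0, 0, 1, 0, 0, 0, 0, 1, 0, 0, -0.02, 0, 1, 0, 0, -0.05, 0, 1, 0, 0, -0.05, 0, 1, -0.02, 0.04, -0.01, 0, 1, -0.025, 0.05, 0, 0]}}

```text
clock: 15.5
tool_pos: [0.4933, 0.0504, 0.1754]
eef_rot: [0.993, 0.113, 0.022, 0.014]
force: [1.2, -1.7, 0.3]
opening: 0.0853
```

>>> {"method": "drive_tool", "body": {"deltas": [1, -0.025, 0.05, 0, 0, 1, -0.02, 0.045, 0, 0, 1, -0.01, 0.02, 0, 0, 1, 0, 0, 0, 0]}}

```text
clock: 16.0
tool_pos: [0.4657, -0.0815, 0.1775]
eef_rot: [0.993, 0.111, 0.024, 0.016]
force: [-0.6, 0.0, 0.1]
opening: 0.0854
```

Run:
```python
from h import *
s,c=refine("medium_roll",.015,"m1",None)
print(tool(s,np.array([.463,-.084,.03])-s["tool_pos"]))
c=camera("side");cv2.imwrite("pics/s13.png",cv2.resize(c["frame"][190:290,190:320],None,fx=5,fy=5,interpolation=cv2.INTER_CUBIC))
```

```text
t 16.0 p [ 0.4657 -0.0815  0.1775] yaw 12.8 F [-0.6  0.   0.1] op 0.0854 zax [ 0.052 -0.026 -0.998]
medium_roll 0.89 circle 0.4665 -0.0856 r 0.0286 ell xyz [ 0.4654 -0.0856  0.009 ] ((253.6575927734375, 175.56399536132812), (58.284908294677734, 59.572166442871094), 138.2174835205078)
medium_roll 0.68 circle 0.5612 -0.0823 r 0.0278 ell xyz [ 0.5624 -0.0823  0.009 ] ((274.3568420410156, 68.09671783447266), (63.707252502441406, 67.6402587890625), 7.802861213684082)
medium_roll 0.67 circle 0.4642 0.0008 r 0.0217 ell xyz [0.463  0.0021 0.009 ] ((159.6509552001953, 158.21310424804688), (45.16919708251953, 47.52481460571289), 113.43553161621094)
pt 0.82 [0.4636 0.0024 0.0075]
pt 0.78 [ 0.4689 -0.0852  0.0075]
pt 0.77 [ 0.561  -0.0835  0.0075]
pt 0.39 [ 0.4489 -0.2635  0.0075]
[-0.00978746 -0.0036094   0.14720461]
```

View pics/m1.png

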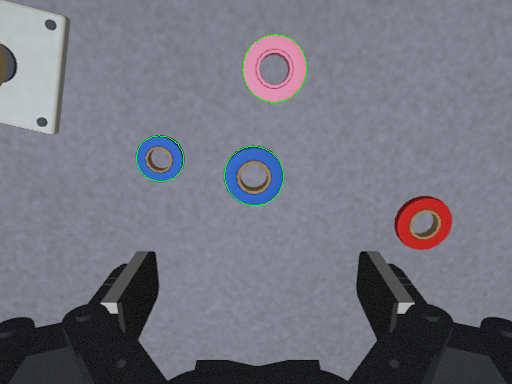

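View pics/s13.png

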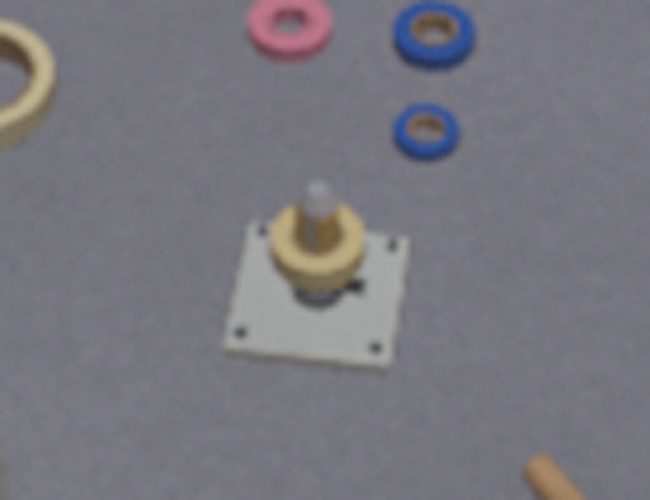

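Side view: cream roll level and tight on the collar. Wrist view: the big blue roll is at (254,176), radius 28.6 mm; the small decoy is at (160,158), radius 21.7 mm. Descending on the big one.

>>> {"method": "drive_tool", "body": {"deltas": [1, -0.0006, -0.0002, 0.015, 0, 1, -0.0006, -0.0002, 0.015, 0, 1, -0.0006, -0.0002, 0.015, 0, 1, -0.0006, -0.0002, 0.015, 0, 1, -0.0006, -0.0002, 0.015, 0, 1, -0.0006, -0.0002, 0.015, 0, 1, -0.0006, -0.0002, 0.015, 0, 1, -0.0006, -0.0002, 0.012, 0]}}

```text
clock: 17.2
tool_pos: [0.4707, -0.0721, 0.0576]
eef_rot: [0.992, 0.122, 0.027, 0.016]
force: [-0.2, -0.2, 1.0]
opening: 0.0857
```

Run:
```python
from h import *
s,c=refine("medium_roll",.015,"m2",None)
print(tool(s,np.array([.4655,-.0848,.0])-s["tool_pos"]))
```

```text
t 17.2 p [ 0.4707 -0.0721  0.0576] yaw 14.1 F [-0.2 -0.2  1. ] op 0.0857 zax [ 0.057 -0.025 -0.998]
medium_roll 0.93 circle 0.4669 -0.0855 r 0.0295 ell xyz [ 0.4656 -0.0856  0.009 ] ((271.7757873535156, 231.410400390625), (91.23210906982422, 92.09170532226562), 109.5424575805664)
medium_roll 0.92 circle 0.4651 -0.0004 r 0.0225 ell xyz [0.4634 0.0019 0.009 ] ((126.19090270996094, 202.98880004882812), (71.85395050048828, 77.19933319091797), 93.07177734375)
medium_roll 0.75 circle 0.5611 -0.0821 r 0.0282 ell xyz [ 0.5628 -0.0822  0.009 ] ((311.191162109375, 65.75094604492188), (103.32025909423828, 111.5580062866211), 17.2622127532959)
pt 0.77 [ 0.4646 -0.0856  0.0075]
pt 0.61 [0.4617 0.0027 0.0075]
[-0.01095556  0.00881961  0.05750671]
```

View pics/m2.png

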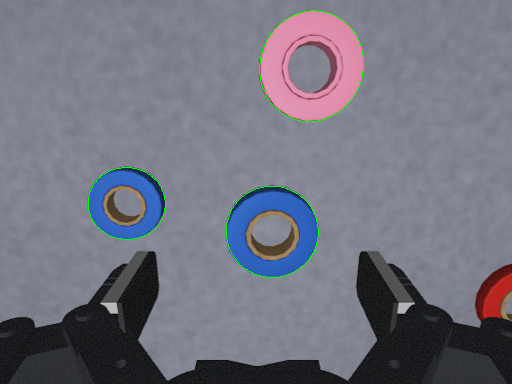

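>>> {"method": "drive_tool", "body": {"deltas": [1, -0.004, 0.0035, 0.013, 0, 1, -0.003, 0.003, 0.013, 0, 1, -0.003, 0.002, 0.013, 0, 1, -0.001, 0, 0.008, 0, 1, 0, 0, 0, 0]}}

```text
clock: 17.98
tool_pos: [0.4645, -0.0859, 0.0079]
eef_rot: [0.992, 0.121, 0.027, 0.016]
force: [0.0, 0.3, 0.7]
opening: 0.085
```

Run:
```python
from h import *
s,c=refine("medium_roll",.015,"m3",None)
print(tool(s,np.array([.4655,-.0848,.002])-s["tool_pos"]))
```

```text
t 17.98 p [ 0.4645 -0.0859  0.0079] yaw 14.0 F [0.  0.3 0.7] op 0.085 zax [ 0.057 -0.026 -0.998]
medium_roll 0.95 circle 0.5611 -0.0819 r 0.0278 ell xyz [ 0.557  -0.0838  0.009 ] ((305.31842041015625, 45.733802795410156), (112.6456527709961, 153.87718200683594), 87.54718780517578)
medium_roll 0.79 circle 0.4672 -0.0849 r 0.0294 ell xyz [ 0.4655 -0.0855  0.009 ] ((254.2623748779297, 253.6145782470703), (120.32964324951172, 122.79532623291016), 71.13066101074219)
medium_roll 0.58 circle 0.4661 -0.0014 r 0.023 ell xyz [0.4637 0.0016 0.009 ] ((59.62278747558594, 216.4727020263672), (95.32190704345703, 107.93720245361328), 95.57758331298828)
pt 0.79 [0.463  0.0027 0.0075]
[ 0.00092947 -0.00110681  0.00591927]
```

View pics/m3.png

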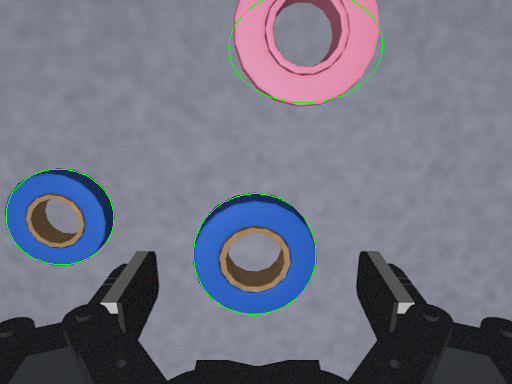

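>>> {"method": "drive_tool", "body": {"deltas": [1, 0.001, -0.0005, 0.005, 0, 0.4, 0, 0, 0, 0, 0.4, 0, 0, 0, 0, 0.3, 0, 0, 0, 0, 0.3, 0, 0, 0, 0, 0.3, 0, 0, 0, 0]}}

```text
clock: 18.88
tool_pos: [0.4673, -0.0853, 0.0054]
eef_rot: [0.992, 0.122, 0.029, 0.017]
force: [-0.5, 0.6, 0.3]
opening: 0.0514
```

Run:
```python
from h import *
s,c=refine("medium_roll",.015,"m4",None)
```

```text
t 18.88 p [ 0.4673 -0.0853  0.0054] yaw 14.1 F [-0.5  0.6  0.3] op 0.0514 zax [ 0.062 -0.028 -0.998]
medium_roll 0.92 circle 0.4676 -0.0856 r 0.0293 ell xyz [ 0.4661 -0.0866  0.009 ] ((257.0959777832031, 261.1542663574219), (120.57315063476562, 122.13156127929688), 12.641674995422363)
medium_roll 0.67 circle 0.466 -0.0013 r 0.023 ell xyz [0.4637 0.0016 0.009 ] ((57.23806381225586, 224.60935974121094), (95.5441665649414, 109.3725814819336), 94.36409759521484)
medium_roll 0.58 circle 0.5609 -0.0821 r 0.0278 ell xyz [ 0.5581 -0.0835  0.009 ] ((306.3182067871094, 49.57899475097656), (120.21812438964844, 154.67872619628906), 86.66297912597656)
pt 0.91 [0.463  0.0014 0.0075]
```

View pics/m4.png

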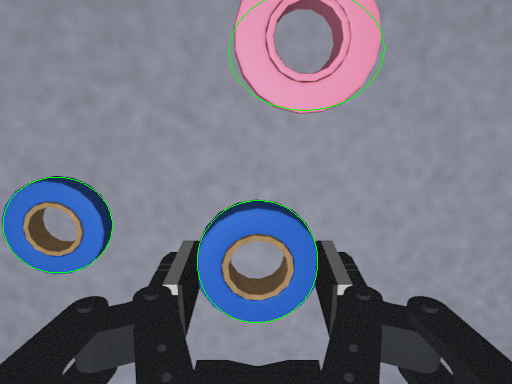

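>>> {"method": "drive_tool", "body": {"deltas": [0.3, 0, 0, -0.04, 0, 0.3, 0, 0, -0.05, 0, 0.3, 0, 0, -0.05, 0, 0.3, 0.018, -0.038, 0, 0, 0.3, 0.022, -0.042, 0, 0, 0.3, 0.022, -0.042, 0, 0, 0.3, 0.022, -0.042, 0, 0, 0.3, 0.012, -0.025, 0, 0]}}

```text
clock: 20.02
tool_pos: [0.5088, 0.1282, 0.1464]
eef_rot: [0.992, 0.118, 0.03, 0.017]
force: [0.3, -0.5, -0.4]
opening: 0.0517
```

>>> {"method": "drive_tool", "body": {"deltas": [0.3, 0, 0, 0, 0]}}

```text
clock: 20.15
tool_pos: [0.5087, 0.13, 0.1462]
eef_rot: [0.992, 0.12, 0.03, 0.017]
force: [-0.4, 0.2, -0.1]
opening: 0.0518
```

Run:
```python
from h import *
s=state();show(s);c=camera("wrist");cv2.imwrite("pics/m5.png",c["frame"])
print(tool(s,np.array([.5175,.1454,.12])-s["tool_pos"]))
```

```text
t 20.15 p [0.5087 0.13   0.1462] yaw 13.9 F [-0.4  0.2 -0.1] op 0.0518 zax [ 0.063 -0.027 -0.998]
[ 0.01078534 -0.01390579  0.02625284]
```

View pics/m5.png

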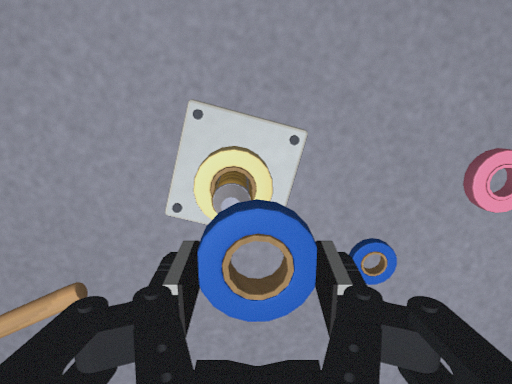

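>>> {"method": "drive_tool", "body": {"deltas": [0.3, 0.005, -0.006, 0.007, 0, 0.3, 0.005, -0.005, 0.007, 0, 0.3, 0.001, -0.002, 0.007, 0, 0.3, 0, 0, 0, 0]}}

```text
clock: 20.7
tool_pos: [0.5169, 0.1417, 0.1229]
eef_rot: [0.993, 0.117, 0.028, 0.017]
force: [0.2, -0.3, -0.5]
opening: 0.0518
```

Run:
```python
from h import *
s=state();show(s);c=camera("wrist");cv2.imwrite("pics/m6.png",cv2.resize(c["frame"][150:345,170:345],None,fx=3,fy=3))
print(tool(s,np.array([.5175,.1454,.10])-s["tool_pos"]))
```

```text
t 20.7 p [0.5169 0.1417 0.1229] yaw 13.6 F [ 0.2 -0.3 -0.5] op 0.0518 zax [ 0.059 -0.028 -0.998]
[ 0.00026981 -0.00435888  0.02278419]
```

View pics/m6.png

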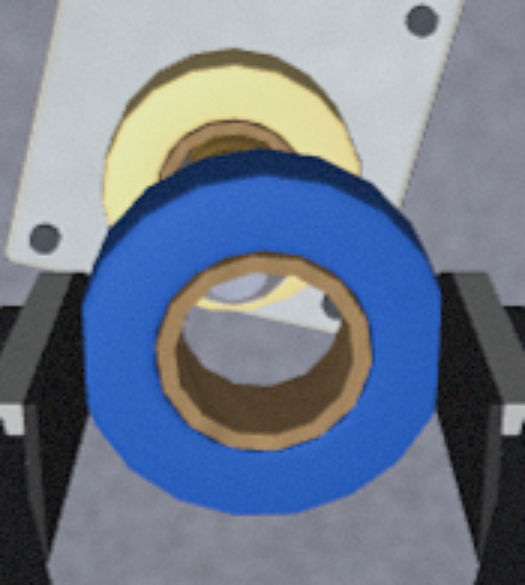

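Tip shows at crop (235,285), left of the hole's centre column 263, which agrees with the computed −4 mm in tool y. Correcting while descending.

>>> {"method": "drive_tool", "body": {"deltas": [0.3, 0, -0.003, 0.005, 0, 0.3, 0, -0.0015, 0.006, 0, 0.3, 0, 0, 0.004, 0, 0.3, 0, 0, 0, 0]}}

```text
clock: 21.25
tool_pos: [0.5169, 0.1456, 0.1072]
eef_rot: [0.993, 0.117, 0.028, 0.017]
force: [0.5, 1.2, -0.0]
opening: 0.0515
```

Run:
```python
from h import *
s=state();show(s);c=camera("wrist");cv2.imwrite("pics/m7.png",cv2.resize(c["frame"][150:345,170:345],None,fx=3,fy=3))
print(tool(s,np.array([.5175,.1454,.09])-s["tool_pos"]))
```

```text
t 21.25 p [0.5169 0.1456 0.1072] yaw 13.5 F [ 0.5  1.2 -0. ] op 0.0515 zax [ 0.06  -0.028 -0.998]
[-0.00035067 -0.00035464  0.01717704]
```

View pics/m7.png

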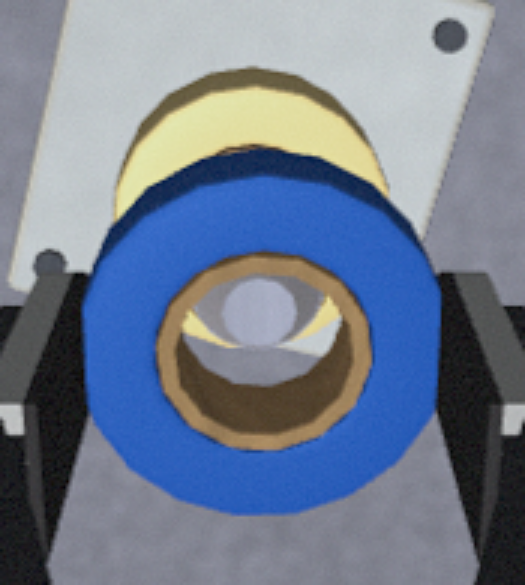

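Tip centred in the hole (crop (259,312)). Continuing.

>>> {"method": "drive_tool", "body": {"deltas": [0.3, 0, -0.0002, 0.005, 0, 0.3, 0, 0, 0.005, 0, 0.3, -0.0002, -0.0001, 0.005, 0, 0.3, 0, 0, 0, 0]}}

```text
clock: 21.8
tool_pos: [0.517, 0.1455, 0.0914]
eef_rot: [0.993, 0.117, 0.028, 0.017]
force: [-0.9, -0.5, -1.2]
opening: 0.0515
```

Run:
```python
from h import *
s=state();show(s);c=camera("wrist");cv2.imwrite("pics/m8.png",cv2.resize(c["frame"][150:345,170:345],None,fx=3,fy=3))
print(tool(s,np.array([.5175,.1454,.08])-s["tool_pos"]))
```

```text
t 21.8 p [0.517  0.1455 0.0914] yaw 13.5 F [-0.9 -0.5 -1.2] op 0.0515 zax [ 0.059 -0.028 -0.998]
[-0.00013365 -0.0002464   0.01138457]
```

View pics/m8.png

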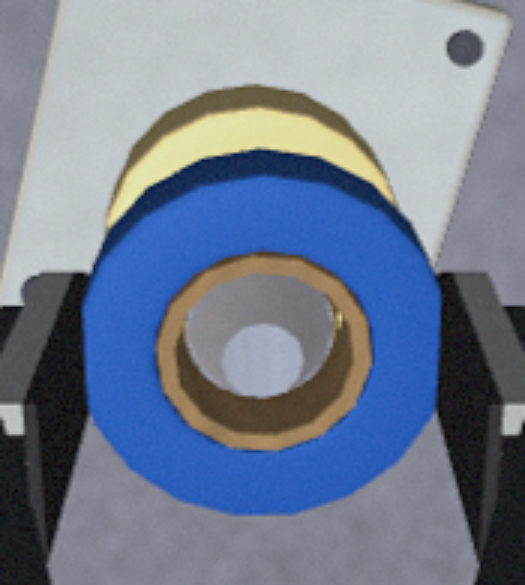

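>>> {"method": "drive_tool", "body": {"deltas": [0.3, 0, 0, 0.004, 0, 0.3, 0, 0, 0.004, 0, 0.3, 0, 0, 0.004, 0]}}

```text
clock: 22.22
tool_pos: [0.517, 0.1454, 0.0795]
eef_rot: [0.993, 0.117, 0.027, 0.017]
force: [-2.5, 1.6, 3.4]
opening: 0.0517
```

>>> {"method": "drive_tool", "body": {"deltas": [0.3, 0, 0, 0.003, 0, 0.3, 0, 0, 0.002, 0]}}

```text
clock: 22.48
tool_pos: [0.5169, 0.1455, 0.0743]
eef_rot: [0.993, 0.117, 0.027, 0.017]
force: [-2.7, 1.4, 4.4]
opening: 0.0514
```

>>> {"method": "drive_tool", "body": {"deltas": [0.3, 0, 0, 0.0015, 0, 0.3, 0, 0, 0.0015, 0]}}

```text
clock: 22.72
tool_pos: [0.5168, 0.1455, 0.0711]
eef_rot: [0.993, 0.117, 0.027, 0.017]
force: [-3.0, 2.2, 4.0]
opening: 0.0515
```

>>> {"method": "drive_tool", "body": {"deltas": [0.3, 0, 0, 0.001, 0, 0.3, 0, 0, 0.001, 0]}}

```text
clock: 22.98
tool_pos: [0.5169, 0.1454, 0.0689]
eef_rot: [0.993, 0.117, 0.027, 0.017]
force: [-2.5, 1.9, 2.7]
opening: 0.0519
```

>>> {"method": "drive_tool", "body": {"deltas": [0.3, 0, 0, 0.001, 0, 0.3, 0, 0, 0.001, 0]}}

```text
clock: 23.22
tool_pos: [0.5169, 0.1454, 0.0668]
eef_rot: [0.993, 0.117, 0.027, 0.017]
force: [-2.8, 1.0, 7.2]
opening: 0.0518
```

>>> {"method": "drive_tool", "body": {"deltas": [0.3, 0, 0, 0.001, 0, 0.3, 0, 0, 0.001, 0]}}

```text
clock: 23.48
tool_pos: [0.5169, 0.1454, 0.0661]
eef_rot: [0.993, 0.117, 0.027, 0.017]
force: [-4.3, 1.5, 12.4]
opening: 0.0518
```

>>> {"method": "drive_tool", "body": {"deltas": [0.3, 0, 0, 0.001, 0, 0.3, 0, 0, 0.001, 0]}}

```text
clock: 23.72
tool_pos: [0.5169, 0.1454, 0.0661]
eef_rot: [0.993, 0.117, 0.027, 0.017]
force: [-5.4, 2.2, 12.5]
opening: 0.0515
```

>>> {"method": "drive_tool", "body": {"deltas": [0.3, 0, 0, 0.0013, 0, 0.3, 0, 0, 0.0014, 0]}}

```text
clock: 23.98
tool_pos: [0.5169, 0.1454, 0.0658]
eef_rot: [0.993, 0.117, 0.028, 0.017]
force: [-5.5, 1.2, 14.1]
opening: 0.0518
```

Run:
```python
from h import *
s=state();show(s)
c=camera("wrist");cv2.imwrite("pics/m9.png",cv2.resize(c["frame"][150:384,165:350],None,fx=2.5,fy=2.5))
```

```text
t 23.98 p [0.5169 0.1454 0.0658] yaw 13.5 F [-5.5  1.2 14.1] op 0.0518 zax [ 0.059 -0.028 -0.998]
```

View pics/m9.png

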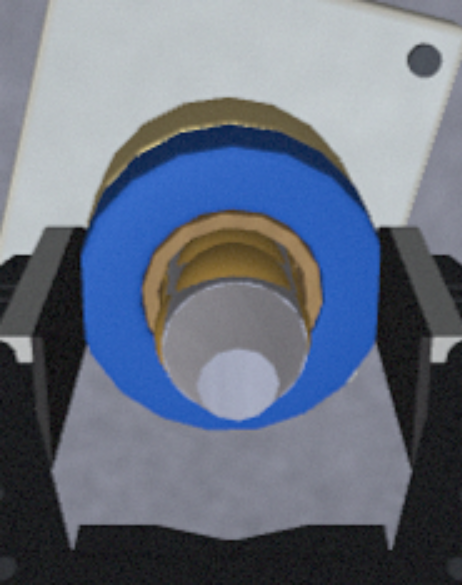

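>>> {"method": "drive_tool", "body": {"deltas": [1, 0, 0, 0, 0, 1, 0, 0, 0, 0, 1, 0, 0, 0, 0, 1, 0, 0, -0.02, 0, 1, 0, 0, -0.04, 0, 1, 0, 0, -0.03, 0, 1, -0.04, 0, 0, 0, 1, -0.03, 0, 0, 0]}}

```text
clock: 25.02
tool_pos: [0.4495, 0.1304, 0.1532]
eef_rot: [0.992, 0.117, 0.034, 0.018]
force: [-0.5, -0.4, 0.1]
opening: 0.0854
```

Run:
```python
from h import *
s=state();show(s)
c=camera("wrist");cv2.imwrite("pics/m10.png",c["frame"])
c=camera("side");cv2.imwrite("pics/s14.png",cv2.resize(c["frame"][210:280,210:300],None,fx=7,fy=7,interpolation=cv2.INTER_CUBIC))
```

```text
t 25.02 p [0.4495 0.1304 0.1532] yaw 13.6 F [-0.5 -0.4  0.1] op 0.0854 zax [ 0.071 -0.028 -0.997]
```

View pics/m10.png

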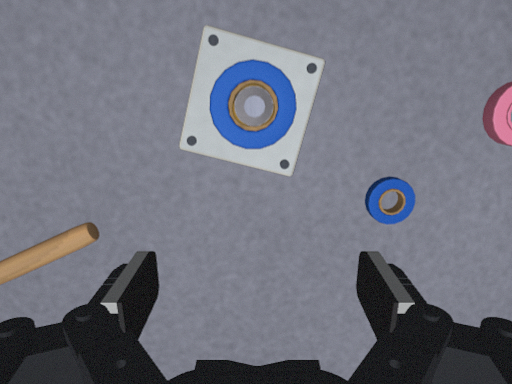

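View pics/s14.png

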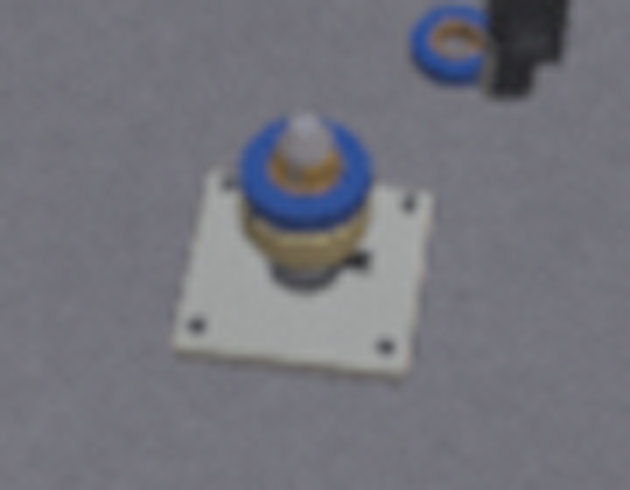

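Blue is flat on the cream roll and centred. Now the red roll.

>>> {"method": "drive_tool", "body": {"deltas": [1, -0.011, 0.0476, 0, 0, 1, -0.011, 0.0476, 0, 0, 1, -0.011, 0.0476, 0, 0, 1, -0.011, 0.0476, 0, 0, 1, -0.011, 0.0476, 0, 0, 1, -0.011, 0.0476, 0, 0, 1, -0.011, 0.045, 0, 0, 1, 0, 0, 0, 0]}}

```text
clock: 26.12
tool_pos: [0.4661, -0.2269, 0.1647]
eef_rot: [0.992, 0.118, 0.041, 0.024]
force: [0.8, 1.2, 0.2]
opening: 0.0855
```

Run:
```python
from h import *
s,c=refine("narrow_roll",.010,"r1",None)
print(tool(s,np.array([.452,-.261,.03])-s["tool_pos"]))
```

```text
t 26.12 p [ 0.4661 -0.2269  0.1647] yaw 13.8 F [0.8 1.2 0.2] op 0.0855 zax [ 0.088 -0.038 -0.995]
narrow_roll 0.74 circle 0.4538 -0.2617 r 0.0284 ell xyz [ 0.4535 -0.2625  0.006 ] ((280.3318786621094, 203.29339599609375), (57.7957763671875, 59.129005432128906), 63.97062301635742)
pt 0.76 [ 0.4507 -0.264   0.005 ]
[-0.03195103  0.0220953   0.13410883]
```

View pics/r1.png

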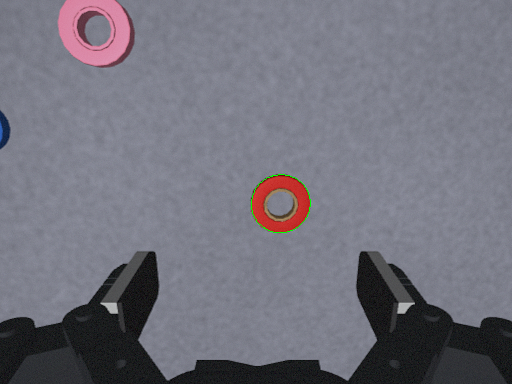

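Tool tilt has crept up to about 5.5°, so I'll test which vertical moves reduce it before grasping.

>>> {"method": "drive_tool", "body": {"deltas": [1, -0.015, 0.01, -0.03, 0, 1, -0.015, 0.01, -0.03, 0, 1, 0, 0, 0, 0]}}

```text
clock: 26.65
tool_pos: [0.434, -0.241, 0.2224]
eef_rot: [0.991, 0.124, 0.038, 0.019]
force: [0.5, -1.2, 0.7]
opening: 0.0849
```

```bash
python3 -c "
from h import *
show(state())"
```

```text
t 26.65 p [ 0.434  -0.241   0.2224] yaw 14.4 F [ 0.5 -1.2  0.7] op 0.0849 zax [ 0.08  -0.029 -0.996]
```

>>> {"method": "drive_tool", "body": {"deltas": [1, 0, 0, 0.015, 0, 1, 0, 0, 0.015, 0, 1, 0, 0, 0.015, 0, 1, 0, 0, 0.015, 0]}}

```text
clock: 27.15
tool_pos: [0.4395, -0.2352, 0.1592]
eef_rot: [0.991, 0.128, 0.037, 0.017]
force: [0.1, 0.1, 0.4]
opening: 0.0855
```

```bash
python3 -c "
from h import *
show(state())"
```

```text
t 27.15 p [ 0.4395 -0.2352  0.1592] yaw 14.8 F [0.1 0.1 0.4] op 0.0855 zax [ 0.078 -0.025 -0.997]
```

>>> {"method": "drive_tool", "body": {"deltas": [1, 0, 0, 0, 0, 1, 0, 0, 0, 0]}}

```text
clock: 27.4
tool_pos: [0.4389, -0.2317, 0.157]
eef_rot: [0.991, 0.129, 0.035, 0.015]
force: [0.7, 0.9, -0.8]
opening: 0.0855
```

```bash
python3 -c "
from h import *
show(state())"
```

```text
t 27.4 p [ 0.4389 -0.2317  0.157 ] yaw 14.9 F [ 0.7  0.9 -0.8] op 0.0855 zax [ 0.074 -0.02  -0.997]
```

>>> {"method": "drive_tool", "body": {"deltas": [1, 0, 0, -0.05, 0, 1, 0, 0, -0.05, 0, 1, 0, 0, 0, 0, 1, 0, 0, 0, 0]}}

```text
clock: 27.9
tool_pos: [0.4316, -0.2279, 0.2594]
eef_rot: [0.991, 0.13, 0.035, 0.014]
force: [-0.0, 0.1, -1.1]
opening: 0.0854
```

```bash
python3 -c "
from h import *
show(state())"
```

```text
t 27.9 p [ 0.4316 -0.2279  0.2594] yaw 15.0 F [-0.   0.1 -1.1] op 0.0854 zax [ 0.073 -0.019 -0.997]
```

>>> {"method": "drive_tool", "body": {"deltas": [1, 0, 0.006, 0.02, 0, 1, 0, 0.006, 0.02, 0, 1, 0, 0.006, 0.02, 0, 1, 0, 0.006, 0.02, 0, 1, 0, 0, 0.02, 0, 1, 0, 0, 0, 0]}}

```text
clock: 28.65
tool_pos: [0.4418, -0.2494, 0.1509]
eef_rot: [0.991, 0.13, 0.031, 0.009]
force: [-0.5, 0.2, 0.1]
opening: 0.0851
```

```bash
python3 -c "
from h import *
s=state();show(s)
print(tool(s,np.array([.4535,-.261,.03])-s['tool_pos']))"
```

```text
t 28.65 p [ 0.4418 -0.2494  0.1509] yaw 15.0 F [-0.5  0.2  0.1] op 0.0851 zax [ 0.063 -0.009 -0.998]
[0.00115072 0.01114539 0.12147268]
```

Tilt is down to 0.06 rad, with only about 0.025 in the jaw direction. Descending slowly onto the red roll.

>>> {"method": "drive_tool", "body": {"deltas": [1, 0, 0.002, 0.017, 0, 1, 0, 0.002, 0.017, 0, 1, 0, 0.002, 0.017, 0, 1, 0, 0.002, 0.017, 0, 1, 0, 0.002, 0.017, 0, 1, 0, 0.001, 0.017, 0, 1, 0, 0, 0, 0]}}

```text
clock: 29.52
tool_pos: [0.452, -0.2611, 0.0465]
eef_rot: [0.991, 0.131, 0.031, 0.009]
force: [-0.1, -0.8, 1.1]
opening: 0.0856
```

Run:
```python
from h import *
s,c=refine("narrow_roll",.010,"r2",None)
print(tool(s,np.array([.4535,-.261,.003])-s["tool_pos"]))
```

```text
t 29.52 p [ 0.452  -0.2611  0.0465] yaw 15.1 F [-0.1 -0.8  1.1] op 0.0856 zax [ 0.064 -0.009 -0.998]
narrow_roll 0.93 circle 0.4539 -0.2622 r 0.0287 ell xyz [ 0.4535 -0.2623  0.006 ] ((256.2929992675781, 222.33810424804688), (94.10307312011719, 96.54774475097656), 82.3577880859375)
[-0.00107075 -0.00077815  0.04348927]
```

View pics/r2.png

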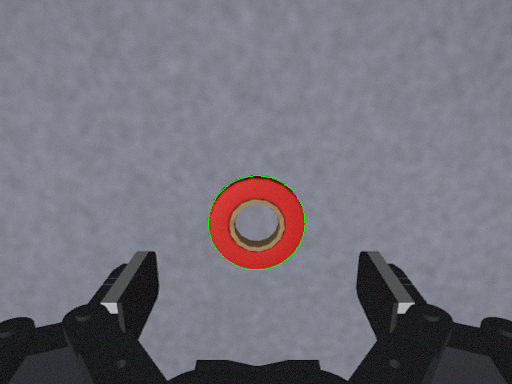

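>>> {"method": "drive_tool", "body": {"deltas": [1, -0.0004, -0.0003, 0.014, 0, 1, -0.0004, -0.0003, 0.014, 0, 1, -0.0002, 0, 0.013, 0, 1, 0, 0, 0, 0]}}

```text
clock: 30.18
tool_pos: [0.4548, -0.2621, 0.005]
eef_rot: [0.991, 0.131, 0.033, 0.011]
force: [-0.1, 0.3, 0.4]
opening: 0.0851
```

>>> {"method": "drive_tool", "body": {"deltas": [0.4, 0, 0, 0, 0, 0.4, 0, 0, 0, 0, 0.3, 0, 0, 0, 0, 0.3, 0, 0, 0, 0, 0.3, 0, 0, 0, 0]}}

```text
clock: 30.8
tool_pos: [0.4531, -0.2568, 0.0104]
eef_rot: [0.991, 0.131, 0.032, 0.007]
force: [0.6, 0.6, -0.1]
opening: 0.0257
```

Run:
```python
from h import *
s,c=refine("narrow_roll",.010,"r3",None)
```

```text
t 30.8 p [ 0.4531 -0.2568  0.0104] yaw 15.1 F [ 0.6  0.6 -0.1] op 0.0257 zax [ 0.065 -0.006 -0.998]
narrow_roll 0.59 circle 0.4573 -0.2731 r 0.0284 ell xyz [ 0.4577 -0.2734  0.006 ] ((290.67340087890625, 249.97555541992188), (103.62877655029297, 112.17054748535156), 75.07540893554688)
```

View pics/r3.png

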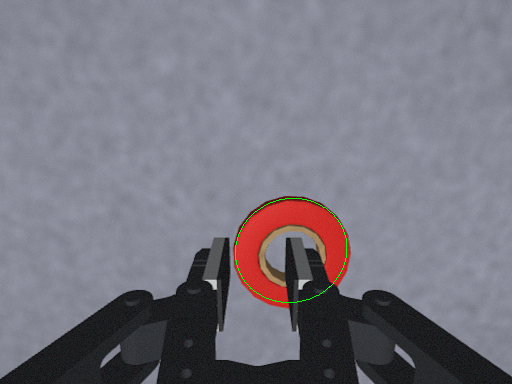

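The fingers rode over the thin red roll: the right one is on top of it, and the roll slid about 10 mm. I'll lift, open part way so the tips are already low, and try again.

>>> {"method": "drive_tool", "body": {"deltas": [0.3, 0, 0, -0.02, 0, 0.85, 0, 0, -0.02, 0, 0.85, 0, 0, 0, 0, 0.85, 0, 0, 0, 0]}}

```text
clock: 31.45
tool_pos: [0.4499, -0.2575, 0.0482]
eef_rot: [0.991, 0.13, 0.031, 0.006]
force: [-0.6, 0.9, 0.2]
opening: 0.0728
```

Run:
```python
from h import *
s,c=refine("narrow_roll",.010,"r4",None)
print(tool(s,np.array([.4577,-.272,.03])-s["tool_pos"]))
```

```text
t 31.45 p [ 0.4499 -0.2575  0.0482] yaw 15.0 F [-0.6  0.9  0.2] op 0.0728 zax [ 0.062 -0.004 -0.998]
narrow_roll 0.68 circle 0.4569 -0.2729 r 0.0286 ell xyz [ 0.4568 -0.274   0.006 ] ((284.1432189941406, 219.18899536132812), (92.59273529052734, 95.44520568847656), 73.21296691894531)
[0.00267377 0.01562068 0.01876172]
```

View pics/r4.png

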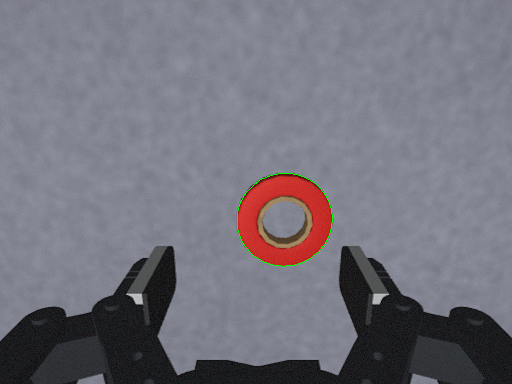

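>>> {"method": "drive_tool", "body": {"deltas": [0.85, 0.001, 0.008, 0.005, 0, 0.85, 0.001, 0.0075, 0.01, 0, 0.85, 0, 0, 0, 0]}}

```text
clock: 31.98
tool_pos: [0.4571, -0.2729, 0.0313]
eef_rot: [0.991, 0.13, 0.03, 0.006]
force: [1.1, 0.3, 0.1]
opening: 0.0728
```

Run:
```python
from h import *
s,c=refine("narrow_roll",.010,"r5",None)
print(tool(s,np.array([.457,-.272,.0])-s["tool_pos"]))
```

```text
t 31.98 p [ 0.4571 -0.2729  0.0313] yaw 15.0 F [1.1 0.3 0.1] op 0.0728 zax [ 0.061 -0.003 -0.998]
narrow_roll 0.62 circle 0.4574 -0.2739 r 0.0281 ell xyz [ 0.4567 -0.274   0.006 ] ((255.98243713378906, 235.1822967529297), (98.88008117675781, 103.4154052734375), 87.5150146484375)
[-0.00165907 -0.00149835  0.03124808]
```

View pics/r5.png

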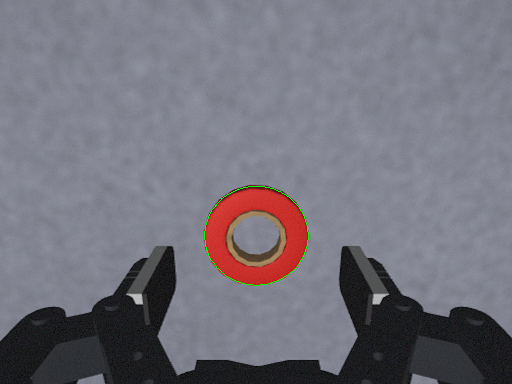

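>>> {"method": "drive_tool", "body": {"deltas": [0.8, -0.0006, -0.0004, 0.013, 0, 0.8, -0.0006, -0.0003, 0.012, 0, 0.78, -0.0003, 0, 0.005, 0, 0.78, 0, 0, 0.001, 0]}}

```text
clock: 32.62
tool_pos: [0.4567, -0.2713, -0.0011]
eef_rot: [0.991, 0.13, 0.03, 0.005]
force: [1.0, -0.7, -0.1]
opening: 0.0664
```

Run:
```python
from h import *
s,c=refine("narrow_roll",.010,"r6",None)
```

```text
t 32.62 p [ 0.4567 -0.2713 -0.0011] yaw 15.0 F [ 1.  -0.7 -0.1] op 0.0664 zax [ 0.061 -0.002 -0.998]
narrow_roll 0.95 circle 0.4576 -0.2741 r 0.0288 ell xyz [ 0.4568 -0.2739  0.006 ] ((260.7286376953125, 262.7699279785156), (119.493408203125, 126.09529113769531), 83.95870971679688)
```

View pics/r6.png

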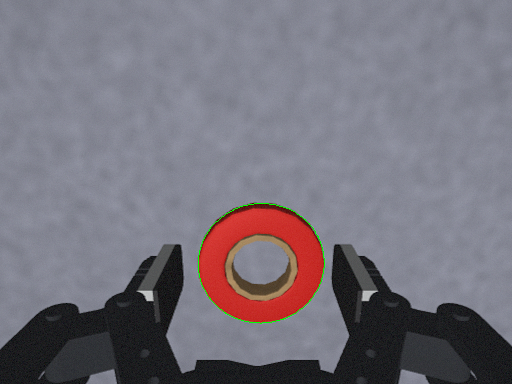

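>>> {"method": "drive_tool", "body": {"deltas": [0.78, 0, 0.0005, 0.002, 0, 0.7, 0, 0, 0.0005, 0, 0.66, 0, 0, 0.0005, 0, 0.6, 0, 0, 0, 0, 0.5, 0, 0, 0, 0]}}

```text
clock: 33.4
tool_pos: [0.4577, -0.2725, -0.001]
eef_rot: [0.991, 0.13, 0.031, 0.007]
force: [-0.0, 1.0, 0.0]
opening: 0.0519
```

Run:
```python
from h import *
s,c=refine("narrow_roll",.010,"r7",None)
```

```text
t 33.4 p [ 0.4577 -0.2725 -0.001 ] yaw 15.0 F [-0.  1.  0.] op 0.0519 zax [ 0.063 -0.005 -0.998]
narrow_roll 0.94 circle 0.4577 -0.2735 r 0.0288 ell xyz [ 0.4568 -0.274   0.006 ] ((257.55267333984375, 264.0950012207031), (119.5832290649414, 123.48666381835938), 76.88240051269531)
```

View pics/r7.png

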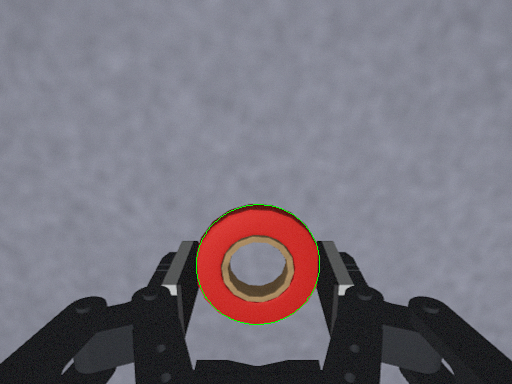

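Red is now held squarely (roll at (258,264), opening 51.9 mm). Lift and carry.

>>> {"method": "drive_tool", "body": {"deltas": [0.3, 0, 0, -0.03, 0, 0.3, 0, 0, -0.045, 0, 0.3, 0, 0, -0.05, 0, 0.3, 0.01, -0.025, -0.03, 0, 0.3, 0.02, -0.043, 0, 0, 0.3, 0.02, -0.043, 0, 0, 0.3, 0.02, -0.043, 0, 0, 0.3, 0.02, -0.043, 0, 0]}}

```text
clock: 34.55
tool_pos: [0.4866, -0.0574, 0.1585]
eef_rot: [0.991, 0.126, 0.032, 0.007]
force: [0.5, 1.1, 0.3]
opening: 0.0522
```

>>> {"method": "drive_tool", "body": {"deltas": [0.3, 0.02, -0.043, 0, 0, 0.3, 0.02, -0.043, 0, 0, 0.3, 0.015, -0.035, 0, 0, 0.3, 0, 0, 0, 0, 0.3, 0, 0, 0, 0]}}

```text
clock: 35.17
tool_pos: [0.509, 0.0809, 0.1579]
eef_rot: [0.991, 0.129, 0.032, 0.007]
force: [-0.4, 0.1, -0.5]
opening: 0.0521
```

Run:
```python
from h import *
s=state();show(s);c=camera("wrist");cv2.imwrite("pics/r8.png",c["frame"])
print(tool(s,np.array([.517,.1454,.125])-s["tool_pos"]))
```

```text
t 35.17 p [0.509  0.0809 0.1579] yaw 14.9 F [-0.4  0.1 -0.5] op 0.0521 zax [ 0.064 -0.006 -0.998]
[ 0.0221951  -0.06106985  0.03301096]
```

View pics/r8.png

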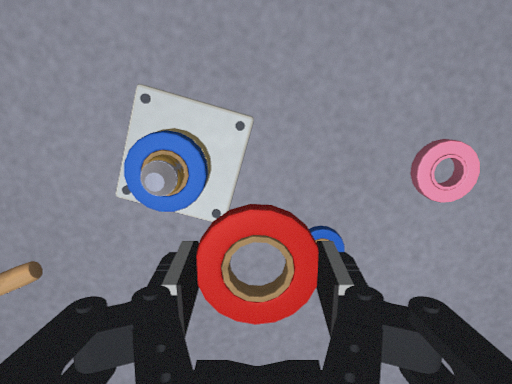

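>>> {"method": "drive_tool", "body": {"deltas": [0.3, 0.006, -0.018, 0.004, 0, 0.3, 0.007, -0.019, 0.008, 0, 0.3, 0.006, -0.016, 0.008, 0, 0.3, 0.002, -0.006, 0.008, 0, 0.3, 0, 0, 0, 0]}}

```text
clock: 35.85
tool_pos: [0.5168, 0.1391, 0.1285]
eef_rot: [0.992, 0.124, 0.031, 0.008]
force: [0.1, -0.3, 0.8]
opening: 0.0524
```

Run:
```python
from h import *
s=state();show(s);c=camera("wrist");cv2.imwrite("pics/r9.png",cv2.resize(c["frame"][150:345,170:345],None,fx=3,fy=3))
print(tool(s,np.array([.517,.1454,.105])-s["tool_pos"]))
```

```text
t 35.85 p [0.5168 0.1391 0.1285] yaw 14.3 F [ 0.1 -0.3  0.8] op 0.0524 zax [ 0.063 -0.007 -0.998]
[ 0.00032003 -0.00660324  0.02339922]
```

View pics/r9.png

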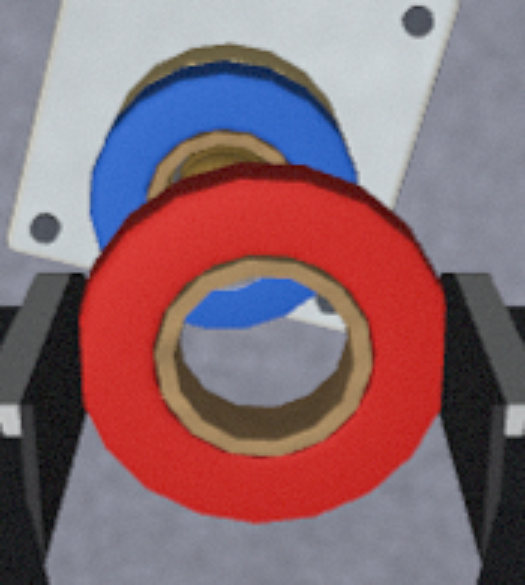

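>>> {"method": "drive_tool", "body": {"deltas": [0.3, 0, -0.004, 0.005, 0, 0.3, 0, -0.002, 0.006, 0, 0.3, 0, -0.0005, 0.006, 0, 0.3, 0, 0, 0, 0]}}

```text
clock: 36.4
tool_pos: [0.5167, 0.1445, 0.1109]
eef_rot: [0.992, 0.123, 0.031, 0.008]
force: [-0.6, 0.1, 0.9]
opening: 0.0521
```

Run:
```python
from h import *
s=state();show(s);c=camera("wrist");cv2.imwrite("pics/r10.png",cv2.resize(c["frame"][150:345,170:345],None,fx=3,fy=3))
print(tool(s,np.array([.517,.1454,.095])-s["tool_pos"]))
```

```text
t 36.4 p [0.5167 0.1445 0.1109] yaw 14.2 F [-0.6  0.1  0.9] op 0.0521 zax [ 0.064 -0.008 -0.998]
[-0.00040827 -0.00119171  0.0158324 ]
```

View pics/r10.png

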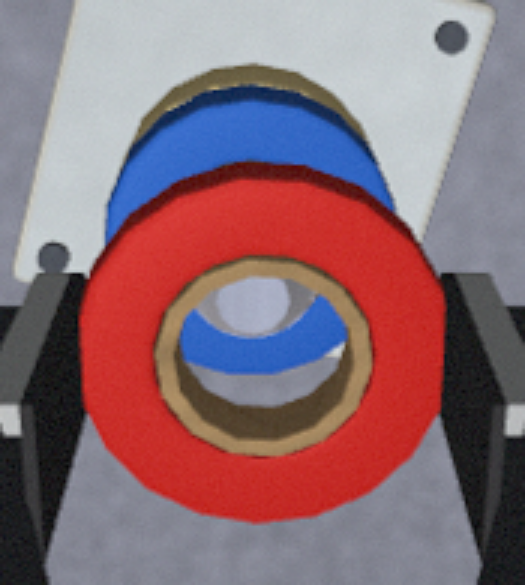

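>>> {"method": "drive_tool", "body": {"deltas": [0.3, 0, -0.001, 0.005, 0, 0.3, 0, -0.0003, 0.005, 0, 0.3, -0.0002, 0, 0.005, 0, 0.3, 0, 0, 0, 0]}}

```text
clock: 36.95
tool_pos: [0.5176, 0.1456, 0.0952]
eef_rot: [0.992, 0.123, 0.032, 0.008]
force: [-0.5, 0.3, 0.4]
opening: 0.0521
```

Run:
```python
from h import *
s=state();show(s);c=camera("wrist");cv2.imwrite("pics/r11.png",cv2.resize(c["frame"][150:345,170:345],None,fx=3,fy=3))
print(tool(s,np.array([.517,.1454,.085])-s["tool_pos"]))
```

```text
t 36.95 p [0.5176 0.1456 0.0952] yaw 14.2 F [-0.5  0.3  0.4] op 0.0521 zax [ 0.065 -0.008 -0.998]
[-0.00121344 -0.00018847  0.010137  ]
```

View pics/r11.png

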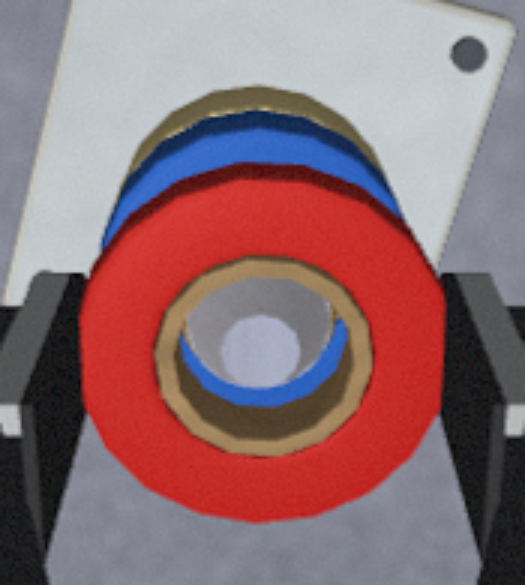

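>>> {"method": "drive_tool", "body": {"deltas": [0.3, -0.0004, 0, 0.004, 0, 0.3, -0.0003, 0, 0.004, 0, 0.3, 0, 0, 0.004, 0]}}

```text
clock: 37.38
tool_pos: [0.5176, 0.1455, 0.0832]
eef_rot: [0.992, 0.123, 0.032, 0.008]
force: [-2.5, 0.6, 2.9]
opening: 0.0523
```

>>> {"method": "drive_tool", "body": {"deltas": [0.3, 0, 0, 0.002, 0, 0.3, 0, 0, 0.002, 0]}}

```text
clock: 37.62
tool_pos: [0.517, 0.1456, 0.0787]
eef_rot: [0.992, 0.123, 0.031, 0.008]
force: [-1.2, 1.5, 1.0]
opening: 0.0522
```

>>> {"method": "drive_tool", "body": {"deltas": [0.3, 0, 0, 0.001, 0, 0.3, 0, 0, 0.001, 0]}}

```text
clock: 37.88
tool_pos: [0.517, 0.1456, 0.0766]
eef_rot: [0.992, 0.123, 0.031, 0.008]
force: [-0.7, 1.0, 1.0]
opening: 0.0527
```

>>> {"method": "drive_tool", "body": {"deltas": [0.3, 0, 0, 0.001, 0, 0.3, 0, 0, 0.001, 0]}}

```text
clock: 38.12
tool_pos: [0.517, 0.1457, 0.075]
eef_rot: [0.992, 0.123, 0.031, 0.007]
force: [-3.5, 1.2, 11.3]
opening: 0.0518
```

>>> {"method": "drive_tool", "body": {"deltas": [0.3, 0, 0, 0.001, 0, 0.3, 0, 0, 0.0012, 0]}}

```text
clock: 38.38
tool_pos: [0.5171, 0.1457, 0.0748]
eef_rot: [0.992, 0.123, 0.031, 0.008]
force: [-5.0, 0.6, 12.5]
opening: 0.0522
```

>>> {"method": "drive_tool", "body": {"deltas": [0.3, 0, 0, 0.0013, 0, 0.3, 0, 0, 0.0013, 0]}}

```text
clock: 38.62
tool_pos: [0.5171, 0.1458, 0.0748]
eef_rot: [0.992, 0.123, 0.032, 0.008]
force: [-4.7, 1.3, 13.3]
opening: 0.0523
```

Run:
```python
from h import *
s=state();show(s);c=camera("wrist");cv2.imwrite("pics/r12.png",cv2.resize(c["frame"][150:384,165:350],None,fx=2.5,fy=2.5))
```

```text
t 38.62 p [0.5171 0.1458 0.0748] yaw 14.2 F [-4.7  1.3 13.3] op 0.0523 zax [ 0.065 -0.007 -0.998]
```

View pics/r12.png

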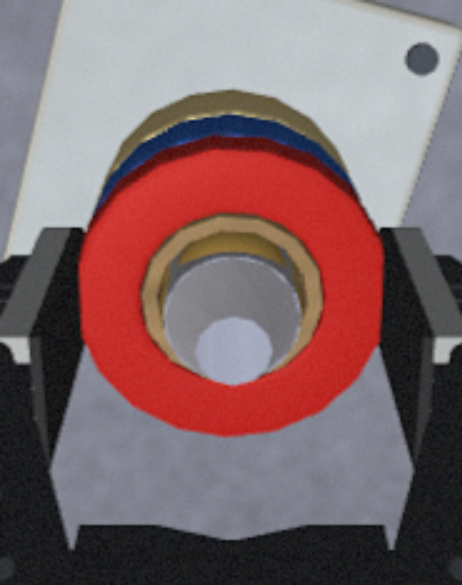

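Force is a steady 13 N with no travel at z = 0.0748, against 0.0745 predicted from the stack, so red is home. Release, retreat and check.

>>> {"method": "drive_tool", "body": {"deltas": [1, 0, 0, 0, 0, 1, 0, 0, 0, 0, 1, 0, 0, 0, 0, 1, 0, 0, -0.02, 0, 1, 0, 0, -0.04, 0, 1, 0, 0, -0.03, 0, 1, -0.04, 0, 0, 0, 1, -0.03, 0, 0, 0]}}

```text
clock: 39.67
tool_pos: [0.4473, 0.1285, 0.1619]
eef_rot: [0.992, 0.124, 0.036, 0.008]
force: [-0.5, -0.3, 0.6]
opening: 0.0854
```

Run:
```python
from h import *
s=state();show(s);c=camera("wrist");w=c["frame"][0:220,120:400]
c=camera("side");a=cv2.resize(c["frame"][205:275,210:300],None,fx=6,fy=6,interpolation=cv2.INTER_CUBIC)
w=cv2.resize(w,(int(280*420/220*.45/.45)//2*1,210));
cv2.imwrite("pics/r13.png",a);cv2.imwrite("pics/r14.png",c["frame"]);cv2.imwrite("pics/r15.png",cv2.resize(w,None,fx=2,fy=2))
```

```text
t 39.67 p [0.4473 0.1285 0.1619] yaw 14.3 F [-0.5 -0.3  0.6] op 0.0854 zax [ 0.073 -0.008 -0.997]
```

View pics/r13.png

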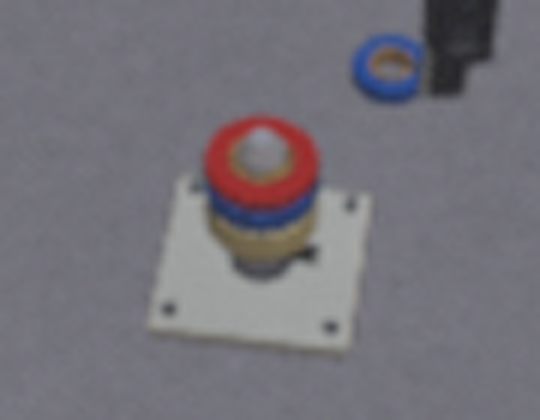

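View pics/r15.png

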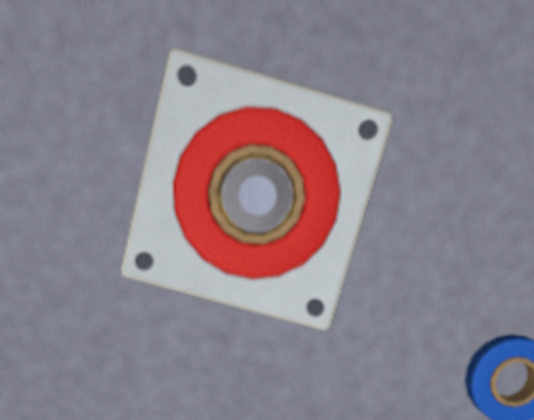

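View pics/r14.png

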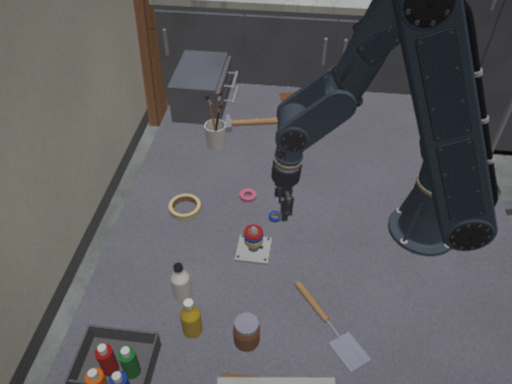

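```bash
python3 -c "
from h import *
show(state()); print(hand_in()); show(state())"
```

```text
t 39.77 p [0.4448 0.1283 0.1614] yaw 14.2 F [ 0.4  0.5 -0.2] op 0.0853 zax [ 0.068 -0.008 -0.998]
the job is handed in; nothing more can be done
None
the job is handed in; nothing more can be done
```

All three rolls are on the spindle in order: cream on the collar, blue on it, red on top. I handed the job in at about 40 s with the gripper open and clear; no verdict is reported.

**Pressing home:** I pressed each roll down until the vertical force held at 13–15 N with almost no further travel. The highest I read at the wrist was about 15 N. The tool heights at seating were 42.0, 65.8 and 74.8 mm. The blue and red ones came within about 0.5 mm of what the roll thicknesses predict.

**Last pictures:** The side and wrist views show the stack level and centred on the stand. The paint bottles, jar, big roll, brush pot, small blue roll and pink roll look to be where they were.

**What went wrong or stayed unchecked:**
- The first grasp of the red roll missed. The fingers rode over it and slid it about 10 mm on the table; the second grasp held.
- The tool drifted up to about 5° off vertical during the moves, and I could only partly undo it.
- The pictures are too coarse to measure the gaps between rolls directly, so "no gap" rests on the force and the seating heights. I did not press the stack again after letting go.
- While blue was still gripped, a thin light line showed at its front edge above the cream roll. I saw no gap there after release.

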